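# Feed a basket base through the gravity flap

## Robot

A 6-joint arm with a two-finger parallel gripper is mounted at the origin on the work surface. World frame = base frame: x ahead of the robot, y to its left, z up, the work surface at z = 0. Lengths are in m, angles in degrees, forces in N, time in s.
With the tool pointing down it reaches from about 0.35 to 0.875 m from the base axis. Payload 4.2 kg.
Tool frame: the origin (TCP) lies midway between the tips of the shut fingers; the grasp point (between the pads) lies 19 mm behind it; z points along the fingers, y is the direction in which the jaws open and shut (so a half turn about z gives the same grasp; the last joint's range is limited). The gripper opens to 87 mm and grips with 3 to 60 N. Pads are 19 mm wide; open, the fingers measure 117 mm over their backs; the gripper's body (75 mm by 190 mm) begins 51 mm behind the grasp point.
Start: joints at [89.416, 22.042, 0.453, 0, -68.411, -14.817], TCP at [0.166, 0.603, 0.223] pointing down, gripper open.
Joint ranges: [-179.83, 179.83], [-69.29, 118.12], [-61.27, 80.66], [-181.25, 117.63], [-171.15, -9.14], [-177.46, 177.46]. Speed limits (degrees/s): [159.86, 159.86, 180, 180, 180, 180].

## Interface

Orientations are given as a 3x3 rotation matrix whose columns are the frame's x, y, z axes.
In Python, from station import r gives the robot as it stands.
- The arm moves only by the tool play_rows, never from a script. Its argument "commands" is a list that holds one entry, the list of rows, each a list of 7 numbers: the shift along the world's x, y, z in m, then the turn, a rotation vector about the world's x, y, z in rad, then the closure, from 0 (fully open) to 1 (shut). A call has 1 to 5 rows; each row is the pose to reach, as a shift and turn from the pose commanded when the call began; what a row does not reach only later rows make up. A row lasts 1/10 s, in which the tool goes at most 50 mm and 8.59 degrees, less where a joint would pass 70% of its speed; a pose out of reach is approached as far as the arm can. A call with a gripper value outside its range is refused whole. The fingers move at their own pace and stop on an object; the grip force is fixed at half the most. Time passes only in rows, so rows that repeat a pose let the fingers close. It gives the time, the measured TCP pose, the force and the opening at its end, in the units of the state.
- r.sense(): the state, without advancing time (a new reading comes with each control period).
- r.capture(name): name is "scene" or "top" or "wrist"; returns a dict with "image" (400x640x3 uint8, red, green, blue), "range_z" (400x640 float32, m along the optical axis (not along the pixel's ray), 0 where there is no reading), "intrinsics" (3x3 intrinsics, pixels), "extrinsics" (4x4, takes a point from camera to world coordinates); the wrist camera has in their place "mount" (4x4, takes a point from camera to tool coordinates, whose origin is the TCP and whose axes are the flange's). Camera axes: x right, y up, looking along -z (the intrinsics and any distortion apply to the point x, -y, -z); pixel columns grow to the right and rows downward; lengths in m; the calibration is good to about 2 mm. The wrist camera is an equidistant fisheye: a pixel r from the principal point sees the ray r / f radians off the axis. A picture is of the moment at which its call begins: read the wrist's pose just before it.
- r.finish_job(): hands the job in, once; it reports no verdict.
The state is a dict: "time_s": time; "joints": joint angles; "joint_velocities": joint speeds; "effort": joint torques, N m; "tcp_pos": TCP position; "ee_rot": TCP orientation; "wrist_force": force on the tool from outside, world axes, zero at the start; "moment": the same for the moment, N m; "gripper_width": opening from 0.0 (shut) to 1.0 (fully open).
Only numpy, scipy, OpenCV 4.12 (cv2) and the standard library are available. Lean on these libraries where they do the work, as an engineer would, in place of code of your own. Each camera call takes 0.05 s, during which the arm holds its last target. There are 200 camera calls.

## Task

Push the round wooden basket base across the metal deck and in under the yellow flap, so that it swings the flap open and drops into the tray behind it; then draw the hand back out so that the flap swings fully shut. Only push the base with the fingertips or the outside of the fingers, never pick it up, and leave the blue bobbin and everything else where they are.

Things in the scene. Friction and masses are not known exactly. Their poses are not given: they have to be found in the camera images.
- base_disc: the turned wooden basket base, a flat light-wood disc 80 mm across and 22 mm thick, about 90 g, lying flat and loose on the deck; origin at the centre of its underside, z up. It starts about 120 mm to the left or to the right of the line through the doorway and 120 to 170 mm in front of the flap
- station: fixed grey infeed station; origin on the table right under the closed flap, midway across the doorway; +x points through the doorway from deck to tray (roughly away from the robot), y along the flap, z up. In its frame a flat rimless metal deck, top 50 mm above the table, spans x -240 to -4 and y -185 to +185 mm; beyond x = -4 mm the disc drops off the deck's edge into the tray
- doorway (a point): point at the height of the deck's top (50 mm above the table), under the closed flap, mid-doorway; station's axes. Doorway: 130 mm wide, 82 mm high above the deck, between 20 mm wide posts under a 14 mm thick crossbar whose top is 144 mm above the table. Two fixed guides, 22 mm high above the deck, flare from the posts out to y = +-105 mm at 77 mm before the flap
- tray_floor (a point): middle of the tray's floor, 12 mm above the table (38 mm below the deck), 80 mm behind the flap; station's axes. The tray runs from the deck's edge to 150 mm behind the flap, 138 mm wide inside, with solid walls up to 55 mm above the table, and is caged by a fixed guard of thin steel bars over its top (133 mm above the table), sides and back
- flap (a joint): yellow flap's angle, rad: 0 hanging shut, up to 1.4 as its lower edge swings inward to the tray (never towards the deck). It turns about a rod along y, 122 mm above the table; panel 118 mm wide, 4 mm thick, 100 g, lower edge 69 mm below the rod (3 mm above the deck); it falls shut by its own weight from any angle. The disc under it lifts it to about 0.75 rad
- flap_edge (a point): middle of the flap's lower edge
- bobbin: a small blue and white bobbin 44 mm across and 32 mm tall, standing loose on the deck on the other side from the disc, about 120 mm off the line through the doorway; origin at the centre of its underside. Leave it alone
- basket: woven basket 140 mm across, 100 mm tall, standing at the left of the table; origin under its centre. Leave it alone
- jar: closed glass jar 68 mm across, 85 mm tall, at the right of the table; origin under its centre. Leave it alone
- mallet: hammer 260 mm long, lying at the right of the table. Leave it alone
- screwdriver: red-handled screwdriver 200 mm long, lying at the left of the table. Leave it alone
- mug: white mug 80 mm across, 90 mm tall, near right of the table; origin under its centre. Leave it alone

How it is judged (in metres and radians):
On the way:
1. the disc, still on the deck's level, is in the doorway and holds the flap open (value of joint flap above 0.4 rad and x of base_disc in the frame of station between -0.045 and 0.06 m and z of base_disc in the frame of station above 0.03 m and contact force between base_disc and flap above 0.02 N), for 0.05 s.
At the end, for the whole second after the job is handed in: The wooden disc lies flat and still on the tray's floor behind the flap (within 8 mm of the floor, tilted under 0.15 rad), the flap hangs shut (under 0.06 rad), and the bobbin is within 15 mm of where it stood (x of base_disc in the frame of station between 0.03 and 0.15 m and y of base_disc in the frame of station between -0.07 and 0.07 m and z of base_disc in the frame of station below 0.02 m and angle between base_disc's own z axis and vertical below 0.15 rad and linear speed of base_disc below 0.02 m/s and value of joint flap below 0.06 rad and distance of bobbin from where it was at the start of the episode below 0.015 m); the robot touches nothing.
It fails at once if the disc is lifted more than 15 mm off the deck (z of base_disc in the frame of station above 0.065 m).
It fails at once if the disc falls off the deck onto the table (x of base_disc in the frame of station below -0.02 m and z of base_disc in the frame of station below 0.03 m).
It fails at once if the bobbin is moved more than 15 mm (distance of bobbin from where it was at the start of the episode above 0.015 m).
It fails at once if another thing on the table is moved more than 20 mm (distance of any of basket, jar, mallet, screwdriver, mug from where it was at the start of the episode above 0.02 m).
It also fails if it takes over 58 s, if anything falls off the work surface, if the arm or the gripper's body presses on something with over 40 N, if the wrist force passes 120 N, or if a joint passes its speed limit or range.

## Working session

There is one attempt and no reset: what is moved stays moved. The work goes in short steps, Python scripts to look and compute and a tool call to move; the robot and the scene stay as the last step left them, time stands still between calls to the robot, and variables do not carry over. Pictures are saved under pics/ and viewed, about 8 in all and at most 12, crops included, and the job is handed in when it is done.

Besides the shell and the picture viewer there is one more tool, called as name([rows], argument=value, ...), one row to a line, values as JSON. play_rows: Moves the arm, as the interface text tells. Its arguments: {"type":"object","properties":{"commands":{"type":"array","items":{"type":"array","items":{"type":"array","items":{"type":"number"}}}}},"required":["commands"]}

```bash
mkdir -p pics; ls; python3 - <<'E'
from station import r
import cv2,numpy as np
s=r.sense();print(s['time_s'],s['tcp_pos'],np.round(s['ee_rot'],3).tolist(),s['gripper_width'])
a=[]
for n in('scene','top'):
    c=r.capture(n);np.savez(f'{n}.npz',**c);cv2.imwrite(f'pics/{n}1.png',c['image'][:,:,::-1])
    print(n,c['intrinsics'].tolist(),np.round(c['extrinsics'],3).tolist())
E
```

```text
pics
0.0 [0.16580212 0.60197368 0.22146648] [[0.964, -0.266, -0.001], [-0.266, -0.964, -0.002], [0.0, 0.002, -1.0]] 0.9985445334659627
scene [[456.02621642608085, 0.0, 321.86644731104326], [0.0, 456.02621642608085, 200.29521899137293], [0.0, 0.0, 1.0]] [[0.709, -0.605, 0.363, 1.028], [0.706, 0.613, -0.356, -0.502], [-0.007, 0.508, 0.861, 1.264], [0.0, 0.0, 0.0, 1.0]]
top [[368.90054208409515, 0.0, 316.6467636285293], [0.0, 368.90054208409515, 197.7150588610535], [0.0, 0.0, 1.0]] [[0.021, 0.985, -0.172, 0.341], [-1.0, 0.023, 0.006, 0.001], [0.01, 0.172, 0.985, 1.385], [0.0, 0.0, 0.0, 1.0]]
```

View pics/top1.png

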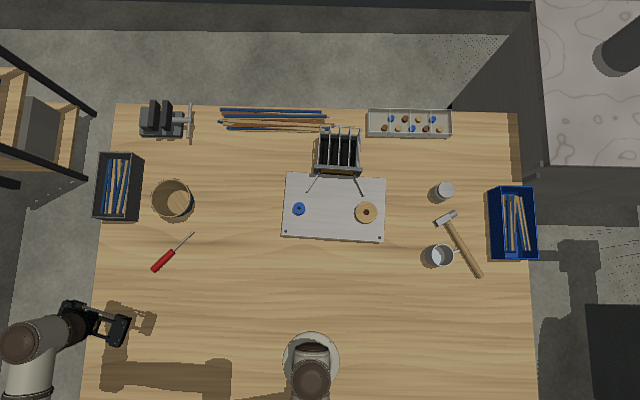

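View pics/scene1.png

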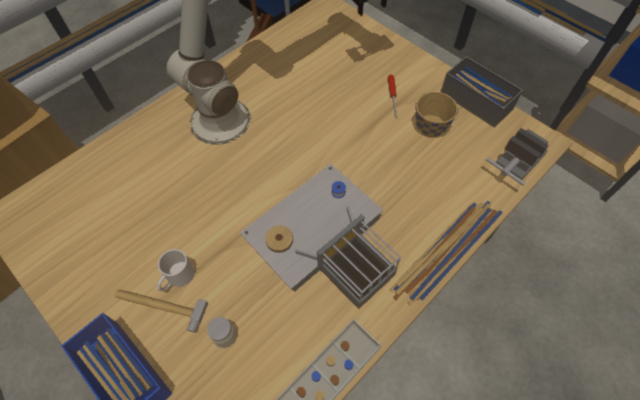

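Top view: deck spans about (282–386, 172–242), disc at (367,212) on the right, bobbin at (299,209) on the left, and the caged tray at (338,153). Now I'll measure them.

```bash
cat > h.py <<'E'
import numpy as np,cv2
def cloud(c,E=None):
    K=c['intrinsics'];E=c['extrinsics'] if E is None else E
    v,u=np.mgrid[:400,:640];z=c['range_z']
    P=np.stack([(u-K[0,2])/K[0,0]*z,-(v-K[1,2])/K[1,1]*z,-z],-1)
    return P@E[:3,:3].T+E[:3,3]
def ray(c,u,v,h):
    K=c['intrinsics'];E=c['extrinsics']
    d=E[:3,:3]@np.array([(u-K[0,2])/K[0,0],-(v-K[1,2])/K[1,1],-1]);o=E[:3,3]
    return o+d*(h-o[2])/d[2]
def blob(c,m,h):
    n,l,st,ce=cv2.connectedComponentsWithStats(m.astype(np.uint8))
    i=1+np.argmax(st[1:,4]);return ray(c,*ce[i],h),st[i,4]
E
python3 - <<'E'
from h import *
for n,roi in(('top',(160,260,270,400)),('scene',(150,300,230,400))):
    c=dict(np.load(n+'.npz'));P=cloud(c);z=P[...,2];im=c['image']
    hsv=cv2.cvtColor(im,cv2.COLOR_RGB2HSV);R=np.zeros((400,640),bool);R[roi[0]:roi[1],roi[2]:roi[3]]=1
    H,S,V=cv2.split(hsv)
    d=R&(z>.042)&(z<.058)&(S<40);n_,l,st,ce=cv2.connectedComponentsWithStats(d.astype(np.uint8));i=1+np.argmax(st[1:,4])
    q=P[l==i][:,:2];m=R&(z>.04)&(z<.1)
    box=cv2.minAreaRect(q.astype(np.float32));print(n,'deck',box,np.round(cv2.boxPoints(box),3).tolist(),np.median(P[l==i][:,2]))
    b=R&(z>.06)&(z<.1)&(H>8)&(H<28)&(S>60); print('disc',blob(c,b,.072),)
    cc,rad=cv2.minEnclosingCircle(np.argwhere(b)[:,::-1].astype(np.float32));print(ray(c,*cc,.072),rad)
    b=R&(H>100)&(H<130)&(S>100)&(z>.04)&(z<.1);print('bob',blob(c,b,.075))
    b=R&(H>20)&(H<35)&(S>120)&(z>.06);print('yellow',b.sum(),P[b].mean(0) if b.any() else 0)
    b=(z>.135)&(z<.155);b[:120]=0;b[:,:250]=0;b[:,400:]=0;print('crossbar',cv2.minAreaRect(P[b][:,:2].astype(np.float32)),b.sum())
E
python3 - <<'E'
import cv2
a=cv2.imread('pics/top1.png')[115:250,270:400];cv2.imwrite('pics/crop1.png',cv2.resize(a,None,fx=4.4,fy=4.4,interpolation=cv2.INTER_CUBIC))
E
```

```text
top deck ((0.5451714992523193, -0.07127727568149567), (0.3691592216491699, 0.2368239164352417), 87.20809936523438) [[0.4180000126361847, -0.25], [0.6539999842643738, -0.26100000739097595], [0.671999990940094, 0.10700000077486038], [0.4359999895095825, 0.11900000274181366]] 0.05215351820998437
disc (array([ 0.52171852, -0.18406733,  0.072     ]), np.int32(385))
[ 0.54168599 -0.08313041  0.072     ] 39.55183792114258
bob (array([0.52945899, 0.05625591, 0.075     ]), np.int32(114))
yellow 97 [ 0.66496719 -0.0778696   0.08660648]
crossbar ((0.3758511245250702, -0.055823564529418945), (0.16755463182926178, 0.8973421454429626), 85.53486633300781) 499
scene deck ((0.5485377311706543, -0.07242019474506378), (0.36935368180274963, 0.24025830626487732), 87.23265838623047) [[0.41999998688697815, -0.25099998712539673], [0.6600000262260437, -0.2630000114440918], [0.6769999861717224, 0.10599999874830246], [0.43700000643730164, 0.11800000071525574]] 0.05091561442422732
disc (array([ 0.52683481, -0.18802373,  0.072     ]), np.int32(574))
[ 0.66052393 -0.10551812  0.072     ] 67.8565673828125
bob (array([0.52959534, 0.058503  , 0.075     ]), np.int32(103))
yellow 8 [ 0.66819946 -0.10439316  0.08741878]
crossbar ((0.7415374517440796, -0.08219767361879349), (0.17069990932941437, 0.16333834826946259), 87.64652252197266) 698
```

View pics/crop1.png

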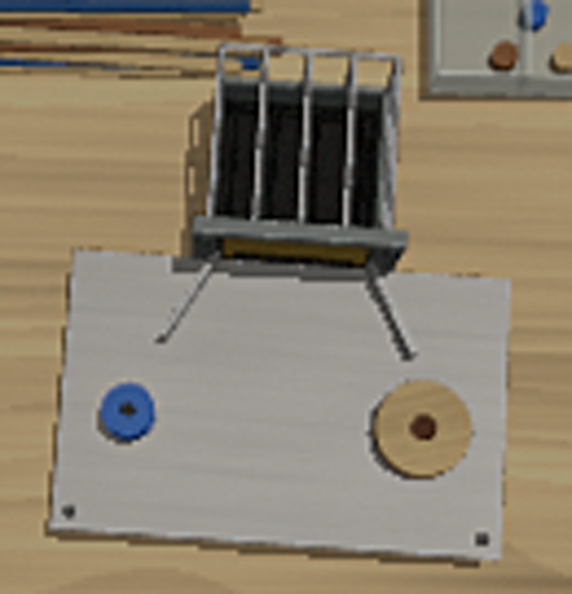

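play_rows([
  [[0.03,-0.04,0,0,0,-0.14,0.2],[0.06,-0.08,0,0,0,-0.28,0.43],[0.09,-0.12,0,0,0,-0.42,0.43],[0.12,-0.16,0,0,0,-0.56,0.43],[0.15,-0.2,0,0,0,-0.7,0.43]],
])

```text
time_s: 0.6
tcp_pos: [0.3166, 0.4006, 0.2223]
ee_rot: [[0.562, -0.827, -0.0], [-0.827, -0.562, -0.001], [0.0, 0.001, -1.0]]
wrist_force: [0.6, 0.5, -0.0]
gripper_width: 0.637
```

play_rows([
  [[0.02,-0.045,0,0,0,-0.13,0.43],[0.04,-0.09,0,0,0,-0.26,0.43],[0.06,-0.135,0,0,0,-0.39,0.43],[0.08,-0.18,0,0,0,-0.52,0.43],[0.1,-0.22,0,0,0,-0.65,0.43]],
])

```text
time_s: 1.1
tcp_pos: [0.416, 0.1803, 0.2225]
ee_rot: [[-0.053, -0.999, -0.0], [-0.999, 0.053, 0.0], [0.0, 0.0, -1.0]]
wrist_force: [0.2, -0.5, 0.3]
gripper_width: 0.566
```

play_rows([
  [[0.01,-0.045,0,0,0,0,0.43],[0.02,-0.09,0,0,0,0,0.43],[0.03,-0.135,0,0,0,0,0.43],[0.04,-0.18,0,0,0,0,0.43],[0.05,-0.225,0,0,0,0,0.43]],
])

```text
time_s: 1.6
tcp_pos: [0.4657, -0.0444, 0.2224]
ee_rot: [[-0.048, -0.999, -0.0], [-0.999, 0.048, 0.0], [-0.0, 0.0, -1.0]]
wrist_force: [0.8, 0.5, -0.6]
gripper_width: 0.569
```

play_rows([
  [[0.01,-0.045,0,0,0,0,0.43],[0.02,-0.09,0,0,0,0,0.43],[0.03,-0.135,0,0,0,0,0.43],[0.042,-0.18,0,0,0,0,0.43],[0.054,-0.211,0,0,0,0,0.43]],
])

```text
time_s: 2.1
tcp_pos: [0.5197, -0.2561, 0.2219]
ee_rot: [[-0.05, -0.999, -0.001], [-0.999, 0.05, 0.0], [-0.0, 0.001, -1.0]]
wrist_force: [-0.2, 0.6, 0.5]
gripper_width: 0.573
```

play_rows([
  [[0,0,-0.03,0,0,0,0.43],[0,0,-0.06,0,0,0,0.43],[0,0,-0.09,0,0,0,0.43],[0,0,-0.11,0,0,0,0.43],[0,0,-0.12,0,0,0,0.43]],
])

```text
time_s: 2.6
tcp_pos: [0.5183, -0.2531, 0.0999]
ee_rot: [[-0.049, -0.999, -0.005], [-0.999, 0.049, 0.001], [-0.001, 0.005, -1.0]]
wrist_force: [0.3, -1.0, -1.2]
gripper_width: 0.575
```

```bash
python3 - <<'E'
from station import r
import cv2
from h import *
s=r.sense();print(s['time_s'],s['tcp_pos'],np.round(s['ee_rot'],3).tolist())
c=r.capture('top');a=cv2.resize(c['image'][110:260,260:420,::-1],None,fx=3,fy=3)
w=r.capture('wrist');b=cv2.resize(w['image'][:,:,::-1],None,fx=.75,fy=.75)
s=r.capture('scene');d=cv2.resize(s['image'][130:310,210:430,::-1],None,fx=3,fy=3)[:300]
o=np.zeros((600,800,3),np.uint8);a=cv2.resize(a,(320,300));o[:300,:320]=a;o[:300,320:800]=b;o[300:,:660]=cv2.resize(s['image'][140:310,220:420,::-1],(660,300))
cv2.imwrite('pics/m1.png',o)
E
```

```text
2.6 [ 0.51834578 -0.25311217  0.09989656] [[-0.049, -0.999, -0.005], [-0.999, 0.049, 0.001], [-0.001, 0.005, -1.0]]
```

View pics/m1.png

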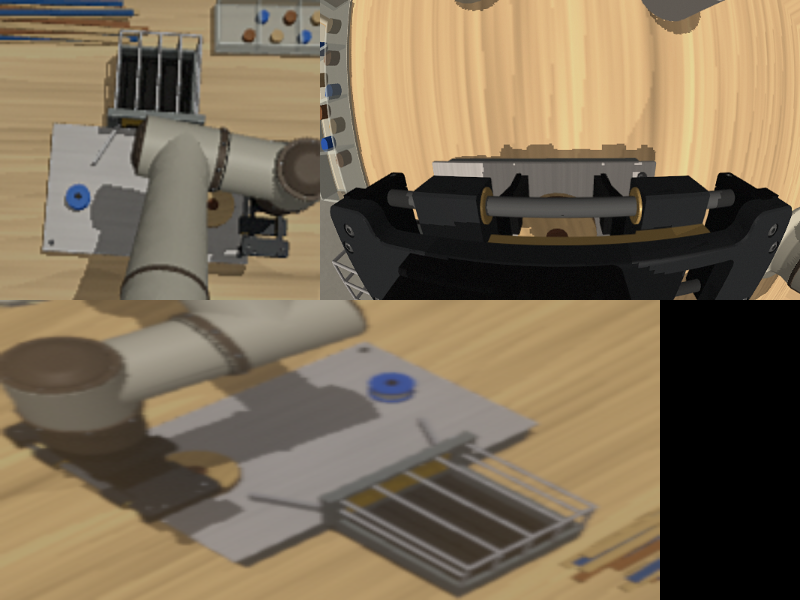

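The hand is beside the disc at the deck's right edge, and the disc shows between the fingers. Next I lower it and push sideways.

play_rows([
  [[0,0,-0.015,0,0,0,0.43],[0,0,-0.03,0,0,0,0.43],[0,0,-0.038,0,0,0,0.43],[0,0,-0.041,0,0,0,0.43],[0,0,-0.041,0,0,0,0.43]],
])

```text
time_s: 3.25
tcp_pos: [0.5204, -0.2535, 0.0621]
ee_rot: [[-0.048, -0.999, 0.001], [-0.999, 0.048, -0.0], [0.0, -0.001, -1.0]]
wrist_force: [-0.7, 0.6, 0.1]
gripper_width: 0.568
```

play_rows([
  [[0.0005,0.008,0,0,0,0,0.43],[0.001,0.016,0,0,0,0,0.43],[0.0012,0.024,0,0,0,0,0.43],[0.0015,0.032,0,0,0,0,0.43],[0.002,0.04,0,0,0,0,0.43]],
])

```text
time_s: 3.75
tcp_pos: [0.5221, -0.2126, 0.0618]
ee_rot: [[-0.047, -0.999, 0.0], [-0.999, 0.047, -0.0], [0.0, -0.0, -1.0]]
wrist_force: [0.4, -0.3, 0.4]
gripper_width: 0.57
```

play_rows([
  [[0.0005,0.01,0,0,0,0,0.43],[0.001,0.02,0,0,0,0,0.43],[0.0015,0.03,0,0,0,0,0.43],[0.002,0.04,0,0,0,0,0.43],[0.0025,0.05,0,0,0,0,0.43]],
])

```text
time_s: 4.25
tcp_pos: [0.5245, -0.1626, 0.0616]
ee_rot: [[-0.048, -0.999, -0.0], [-0.999, 0.048, -0.0], [0.0, 0.0, -1.0]]
wrist_force: [-0.7, -0.7, -0.2]
gripper_width: 0.571
```

play_rows([
  [[0.0005,0.01,0,0,0,0,0.43],[0.001,0.02,0,0,0,0,0.43],[0.0015,0.03,0,0,0,0,0.43],[0.002,0.04,0,0,0,0,0.43],[0.0025,0.05,0,0,0,0,0.43]],
])

```text
time_s: 4.75
tcp_pos: [0.527, -0.1126, 0.0616]
ee_rot: [[-0.048, -0.999, 0.0], [-0.999, 0.048, 0.0], [-0.0, -0.0, -1.0]]
wrist_force: [-0.6, -0.6, 1.1]
gripper_width: 0.576
```

play_rows([
  [[-0.0005,-0.015,0,0,0,0,0.43],[-0.001,-0.03,0,0,0,0,0.43],[-0.001,-0.03,0.04,0,0,0,0.43],[-0.001,-0.03,0.08,0,0,0,0.43],[-0.001,-0.03,0.12,0,0,0,0.43]],
])

```text
time_s: 5.25
tcp_pos: [0.5253, -0.1449, 0.1826]
ee_rot: [[-0.05, -0.999, -0.001], [-0.999, 0.05, 0.0], [0.0, 0.001, -1.0]]
wrist_force: [0.8, -0.5, 0.9]
gripper_width: 0.571
```

play_rows([
  [[-0.015,0.015,0,0,0,0.14,0.43],[-0.03,0.03,0,0,0,0.28,0.43],[-0.045,0.045,0,0,0,0.42,0.43],[-0.06,0.06,0,0,0,0.56,0.43],[-0.072,0.075,0,0,0,0.7,0.43]],
])

```text
time_s: 5.75
tcp_pos: [0.4529, -0.0691, 0.1815]
ee_rot: [[0.61, -0.793, -0.0], [-0.793, -0.61, 0.0], [-0.0, 0.0, -1.0]]
wrist_force: [0.2, 0.2, -0.6]
gripper_width: 0.567
```

play_rows([
  [[0,0,0,0,0,0.15,0.43],[0,0,0,0,0,0.3,0.43],[0,0,0,0,0,0.45,0.43],[0,0,0,0,0,0.6,0.43],[0,0,0,0,0,0.74,0.43]],
])

```text
time_s: 6.25
tcp_pos: [0.4538, -0.0695, 0.1815]
ee_rot: [[0.985, -0.174, -0.0], [-0.174, -0.985, 0.0], [-0.0, -0.0, -1.0]]
wrist_force: [0.0, 0.1, 0.3]
gripper_width: 0.565
```

play_rows([
  [[0,0,0,0,0,0.13,0.43],[0,0,0,-0.0065,-0.135,0.13,0.43],[0,0,0,-0.013,-0.27,0.13,0.43],[0,0,0,-0.019,-0.4,0.13,0.43],[0,0,0,-0.019,-0.4,0.13,0.43]],
])

```text
time_s: 6.75
tcp_pos: [0.4449, -0.0716, 0.1762]
ee_rot: [[0.924, -0.045, 0.379], [-0.05, -0.999, 0.004], [0.378, -0.023, -0.925]]
wrist_force: [-1.2, -0.0, -1.7]
gripper_width: 0.568
```

play_rows([
  [[0,0,0,-0.014,-0.13,0,0.43],[0,0,0,-0.028,-0.26,0,0.43],[0,0,0,-0.042,-0.39,0,0.43],[0,0,0,-0.042,-0.39,0,0.43]],
])

```text
time_s: 7.15
tcp_pos: [0.4317, -0.0756, 0.2569]
ee_rot: [[0.765, -0.026, 0.643], [-0.024, -1.0, -0.012], [0.643, -0.007, -0.765]]
wrist_force: [0.0, -1.6, 0.2]
gripper_width: 0.568
```

```bash
python3 - <<'E'
from station import r
import cv2
from h import *
s=r.sense();print(s['time_s'],s['tcp_pos'],np.round(s['ee_rot'],3).tolist(),np.round(s['joints'],1))
c=r.capture('top');w=r.capture('wrist');s=r.capture('scene')
P=cloud(s);z=P[...,2];H,S,V=cv2.split(cv2.cvtColor(s['image'],cv2.COLOR_RGB2HSV))
R=np.zeros((400,640),bool);R[150:300,230:400]=1
print(blob(s,R&(z>.06)&(z<.085)&(H>8)&(H<28)&(S>60),.072))
o=np.zeros((600,800,3),np.uint8);o[:300,:320]=cv2.resize(c['image'][110:260,260:420,::-1],(320,300));o[:300,320:800]=cv2.resize(w['image'][:,:,::-1],(480,300));o[300:,:360]=cv2.resize(s['image'][140:310,220:420,::-1],(360,300))
cv2.imwrite('pics/m2.png',o)
E
```

```text
7.15 [ 0.43165591 -0.07556146  0.25692865] [[0.765, -0.026, 0.643], [-0.024, -1.0, -0.012], [0.643, -0.007, -0.765]] [  9.5 -17.  -61.   46.6  -9.3  35. ]
(array([ 0.53019683, -0.07364989,  0.072     ]), np.int32(525))
```

View pics/m2.png

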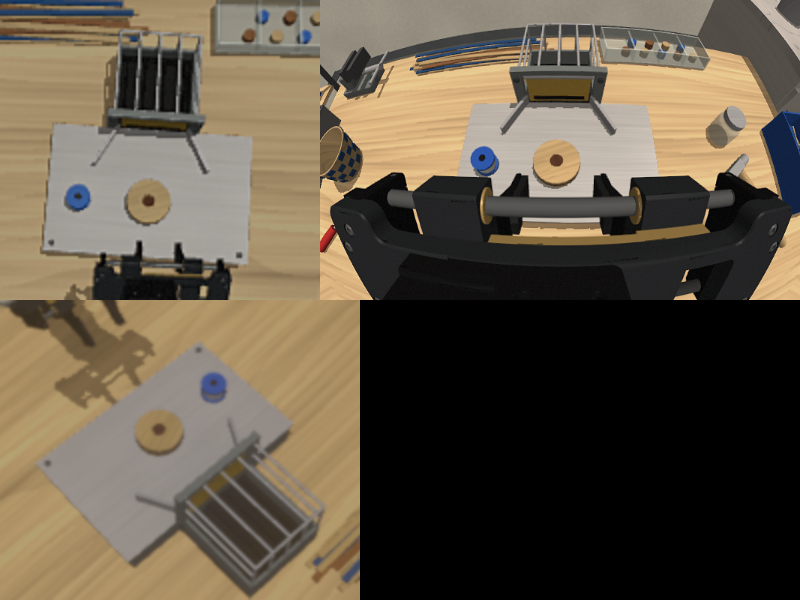

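The disc is in the middle of the deck, about 2 mm right of the doorway line, and the bobbin hasn't moved. The arm is near its j3/j5 limits at this tilt so close in, so I'll take the tilt off and bring it back further out.

play_rows([
  [[0,0,0,0,0.14,0,0.43],[0,0,0,0,0.28,0,0.43],[0,0,0,0,0.42,0,0.43],[0,0,0,0,0.56,0,0.43],[0,0,0,0,0.69,0,0.43]],
])

```text
time_s: 7.8
tcp_pos: [0.4313, -0.0733, 0.2533]
ee_rot: [[0.997, -0.027, 0.072], [-0.026, -1.0, -0.007], [0.072, 0.005, -0.997]]
wrist_force: [0.2, 0.1, 0.0]
gripper_width: 0.571
```

```bash
python3 - <<'E'
from station import r
import numpy as np
s=r.sense();print(s['time_s'],s['tcp_pos'],np.round(s['ee_rot'],3).tolist(),np.round(s['joints'],2),np.round(s['joint_velocities'],1))
E
```

```text
7.8 [ 0.43131339 -0.07327422  0.25326697] [[0.997, -0.027, 0.072], [-0.026, -1.0, -0.007], [0.072, 0.005, -0.997]] [ 12.76  -0.41 -24.23   1.47 -62.26  75.07] [ -18.1   48.8   65.5  -30.9 -100.    35.7]
```

play_rows([
  [[0,0,-0.05,0,0.09,-0.02,0.43],[0,0,-0.05,0,0.09,-0.02,0.43],[0,0,-0.05,0,0.09,-0.02,0.43]],
])

```text
time_s: 8.1
tcp_pos: [0.4299, -0.0747, 0.2006]
ee_rot: [[0.999, -0.048, -0.018], [-0.048, -0.999, -0.011], [-0.018, 0.012, -1.0]]
wrist_force: [-0.4, -0.5, 1.7]
gripper_width: 0.568
```

```bash
python3 - <<'E'
from station import r
import numpy as np
s=r.sense();print(s['time_s'],s['tcp_pos'],np.round(s['ee_rot'],3).tolist(),np.round(s['joints'],2),np.round(s['joint_velocities'],1))
E
```

```text
8.1 [ 0.4299026  -0.07470315  0.20057132] [[0.999, -0.048, -0.018], [-0.048, -0.999, -0.011], [-0.018, 0.012, -1.0]] [ 11.94   5.   -26.04   0.48 -60.11  75.06] [ 0.4 -5.4  0.8  1.1  0.4 -0.1]
```

play_rows([
  [[0.05,-0.002,0.01,0.012,-0.018,0,0.43],[0.1,-0.005,0.01,0.012,-0.018,0,0.43],[0.15,-0.007,0.01,0.012,-0.018,0,0.43],[0.15,-0.007,0.01,0.004,-0.158,0,0.43],[0.15,-0.007,0.01,-0.003,-0.298,0,0.43]],
])

```text
time_s: 8.6
tcp_pos: [0.5842, -0.0809, 0.2113]
ee_rot: [[0.957, -0.049, 0.285], [-0.047, -0.999, -0.013], [0.286, -0.001, -0.958]]
wrist_force: [-1.2, -0.6, 0.4]
gripper_width: 0.574
```

play_rows([
  [[0,0,0,-0.007,-0.14,0,0.43],[0,0,0,-0.007,-0.14,0,0.43],[0,0,0,-0.007,-0.14,0,0.43]],
])

```text
time_s: 8.9
tcp_pos: [0.5787, -0.0815, 0.215]
ee_rot: [[0.909, -0.048, 0.415], [-0.044, -0.999, -0.019], [0.415, -0.001, -0.91]]
wrist_force: [0.7, 0.6, 1.4]
gripper_width: 0.566
```

```bash
python3 - <<'E'
from station import r
from h import *
s=r.sense();print(s['time_s'],s['tcp_pos'],np.round(s['ee_rot'],3).tolist(),np.round(s['joints'],2),np.round(s['joint_velocities'],1))
a=np.radians(-2.78);ex=np.array([np.cos(a),np.sin(a)]);ey=np.array([-ex[1],ex[0]])
for n in('top','scene'):
    c=dict(np.load(n+'.npz'));P=cloud(c);q=P[...,:2]-[.669,-.078];x=q@ex;y=q@ey
    m=(P[...,2]>.13)&(P[...,2]<.16)&(abs(y)<.09)&(x<.03)&(x>-.05)
    print(n,m.sum(),np.percentile(x[m],[0,5,50,95,100]),np.percentile(y[m],[0,2,98,100]),np.median(P[...,2][m]))
E
```

```text
8.9 [ 0.57869702 -0.08152088  0.21497875] [[0.909, -0.048, 0.415], [-0.044, -0.999, -0.019], [0.415, -0.001, -0.91]] [ 10.53   7.45 -29.13  10.97 -29.9   68.34] [-0.2  1.4  6.1  0.3  0.6 -0.1]
top 277 [-0.01108705 -0.0093173  -0.00197732  0.02404228  0.02995383] [-0.08433648 -0.08052746  0.07936117  0.08301348] 0.14484693808333282
scene 432 [-0.00902765 -0.00737995  0.00178211  0.02230706  0.02925257] [-0.08655467 -0.08514734  0.07904332  0.08414101] 0.14332965242601126
```

play_rows([
  [[-0.03,0.003,0,0.005,0.11,0,0.65],[-0.06,0.006,0,0.01,0.22,0,0.65],[-0.09,0.009,0,0.015,0.33,0,0.65],[-0.115,0.0125,0,0.02,0.428,0,0.65],[-0.115,0.0125,0,0.02,0.428,0,0.65]],
])

```text
time_s: 9.4
tcp_pos: [0.4676, -0.0681, 0.2158]
ee_rot: [[0.999, -0.048, 0.004], [-0.048, -0.999, 0.002], [0.004, -0.002, -1.0]]
wrist_force: [0.4, -0.0, -0.9]
gripper_width: 0.356
```

play_rows([
  [[0,0,-0.04,0,0,0,0.65],[0,0,-0.08,0,0,0,0.65],[0,0,-0.11,0,0,0,0.65],[0,0,-0.12,0,0,0,0.65],[0,0,-0.12,0,0,0,0.65]],
])

```text
time_s: 9.9
tcp_pos: [0.4658, -0.0688, 0.0927]
ee_rot: [[0.999, -0.049, -0.002], [-0.049, -0.999, -0.0], [-0.002, 0.0, -1.0]]
wrist_force: [-0.1, 0.4, -0.0]
gripper_width: 0.349
```

play_rows([
  [[0,0,-0.015,0,0,0,0.65],[0,0,-0.028,0,0,0,0.65],[0,0,-0.034,0,0,0,0.65],[0,0,-0.034,0,0,0,0.65]],
])

```text
time_s: 10.3
tcp_pos: [0.4661, -0.0687, 0.0597]
ee_rot: [[0.999, -0.049, 0.0], [-0.049, -0.999, 0.0], [0.0, -0.0, -1.0]]
wrist_force: [-1.2, 0.3, 0.9]
gripper_width: 0.352
```

play_rows([
  [[0.008,-0.0004,0,0,0,0,0.65],[0.016,-0.0008,0,0,0,0,0.65],[0.024,-0.0012,0,0,0,0,0.65],[0.032,-0.0016,0,0,0,0,0.65],[0.04,-0.002,0,0,0,0,0.65]],
])

```text
time_s: 10.8
tcp_pos: [0.5058, -0.0708, 0.0589]
ee_rot: [[0.999, -0.049, -0.002], [-0.049, -0.999, 0.0], [-0.002, -0.0, -1.0]]
wrist_force: [-0.5, -0.5, 0.2]
gripper_width: 0.351
```

play_rows([
  [[0.009,-0.0004,0,0,0,0,0.65],[0.018,-0.0009,0,0,0,0,0.65],[0.027,-0.0013,0,0,0,0,0.65],[0.036,-0.0017,0,0,0,0,0.65],[0.045,-0.0022,0,0,0,0,0.65]],
])

```text
time_s: 11.3
tcp_pos: [0.5507, -0.073, 0.0588]
ee_rot: [[0.999, -0.049, -0.002], [-0.049, -0.999, 0.0], [-0.002, -0.0, -1.0]]
wrist_force: [-0.4, -0.4, -0.1]
gripper_width: 0.349
```

```bash
python3 - <<'E'
from station import r
import cv2
from h import *
s=r.sense();print(s['time_s'],s['tcp_pos'],np.round(s['ee_rot'],3).tolist(),np.round(s['joints'],1))
c=r.capture('top');w=r.capture('wrist');s=r.capture('scene')
o=np.zeros((600,800,3),np.uint8);o[:300,:320]=cv2.resize(c['image'][110:260,260:420,::-1],(320,300));o[:300,320:800]=cv2.resize(w['image'][:,:,::-1],(480,300));o[300:,:480]=cv2.resize(s['image'][180:300,240:420,::-1],(480,300))
cv2.imwrite('pics/m3.png',o)
E
```

```text
11.3 [ 0.55074694 -0.07302074  0.05876676] [[0.999, -0.049, -0.002], [-0.049, -0.999, 0.0], [-0.002, -0.0, -1.0]] [  9.1  25.4 -21.1  -0.  -43.7  78.1]
```

View pics/m3.png

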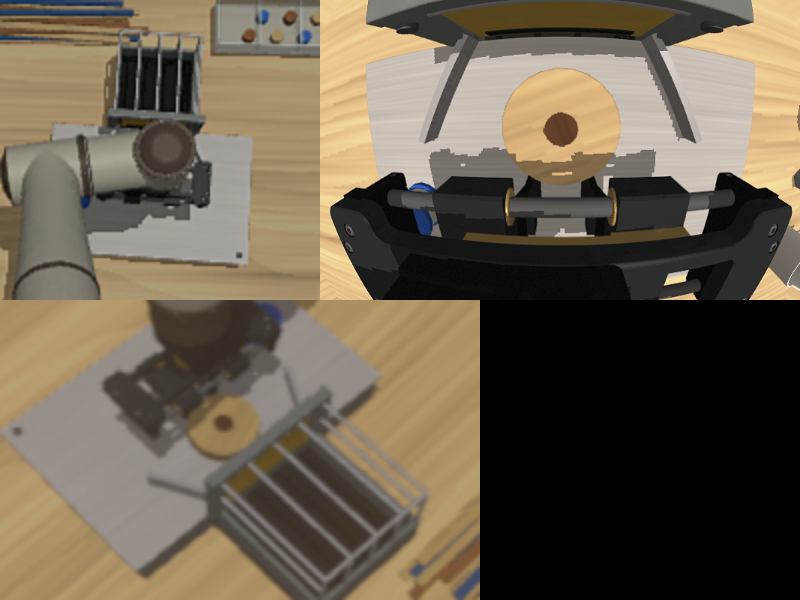

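The disc sits centred against the fingertips, with its centre about 75 mm before the flap and between the guides. I continue forward, tilting gradually.

play_rows([
  [[0.008,-0.0004,0,-0.002,-0.04,0,0.65],[0.016,-0.0008,0,-0.004,-0.08,0,0.65],[0.024,-0.0012,0,-0.006,-0.12,0,0.65],[0.032,-0.0016,0,-0.008,-0.16,0,0.65],[0.04,-0.002,0,-0.01,-0.2,0,0.65]],
])

```text
time_s: 11.95
tcp_pos: [0.5897, -0.0749, 0.0588]
ee_rot: [[0.979, -0.049, 0.198], [-0.048, -0.999, -0.01], [0.198, -0.0, -0.98]]
wrist_force: [-0.6, 0.2, -0.1]
gripper_width: 0.349
```

```bash
python3 - <<'E'
from station import r
import numpy as np
s=r.sense();print(s['time_s'],s['tcp_pos'],np.round(s['ee_rot'],3).tolist(),np.round(s['joints'],1))
E
```

```text
11.95 [ 0.58969915 -0.07493926  0.05881319] [[0.979, -0.049, 0.198], [-0.048, -0.999, -0.01], [0.198, -0.0, -0.98]] [  9.6  24.1 -26.5   5.1 -28.3  73.3]
```

play_rows([
  [[0.006,-0.0003,0,-0.002,-0.04,0,0.65],[0.012,-0.0006,0,-0.004,-0.08,0,0.65],[0.018,-0.0009,0,-0.006,-0.12,0,0.65],[0.024,-0.0012,0,-0.008,-0.16,0,0.65],[0.03,-0.0015,0,-0.01,-0.2,0,0.65]],
])

```text
time_s: 12.45
tcp_pos: [0.6198, -0.0786, 0.0627]
ee_rot: [[0.926, -0.045, 0.374], [-0.044, -0.999, -0.011], [0.374, -0.006, -0.927]]
wrist_force: [6.9, 4.5, 1.6]
gripper_width: 0.347
```

```bash
python3 - <<'E'
from station import r
import cv2
from h import *
s=r.sense();print(s['time_s'],s['tcp_pos'],np.round(s['ee_rot'],3).tolist(),np.round(s['joints'],1),s['wrist_force'])
w=r.capture('wrist');s=r.capture('scene')
o=np.zeros((600,800,3),np.uint8);o[:300,:480]=cv2.resize(w['image'][:,:,::-1],(480,300));o[300:,:480]=cv2.resize(s['image'][180:300,240:420,::-1],(480,300))
cv2.imwrite('pics/m4.png',o)
E
```

```text
12.45 [ 0.61977397 -0.07863435  0.06274614] [[0.926, -0.045, 0.374], [-0.044, -0.999, -0.011], [0.374, -0.006, -0.927]] [  8.2  23.2 -36.8  23.9  -9.1  56.3] [6.87737914 4.54907579 1.64032822]
```

View pics/m4.png

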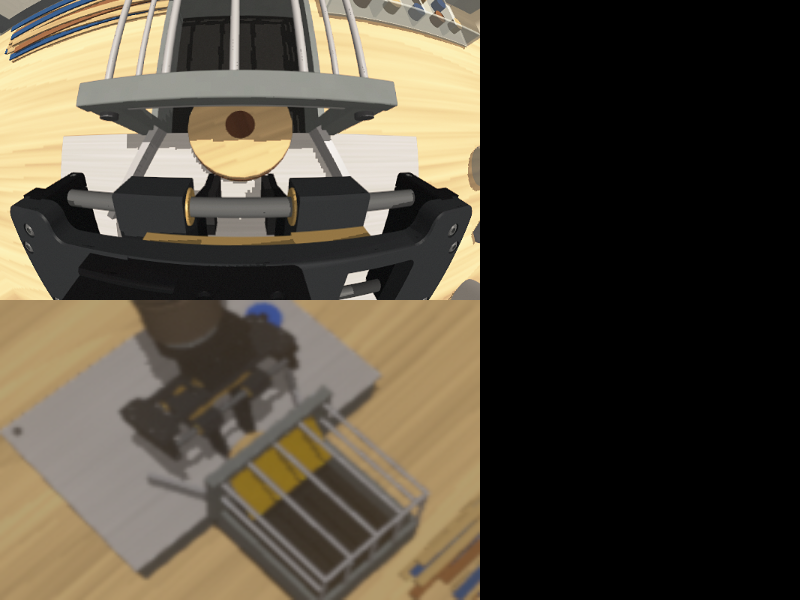

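Flap is lifted (yellow visible inside the cage at (285,465)) and the disc is half through the doorway. Wrist joint 5 is at its limit, so I'll ease the tilt and push on.

play_rows([
  [[0,0.001,0,0.004,0.09,0,0.65],[0,0.001,0,0.004,0.09,0,0.65],[0.008,0,0,0.004,0.08,0,0.65],[0.021,-0.001,0,0.003,0.07,0,0.65],[0.021,-0.001,0,0.003,0.07,0,0.65]],
])

```text
time_s: 13.05
tcp_pos: [0.6447, -0.0796, 0.0641]
ee_rot: [[0.949, -0.046, 0.313], [-0.046, -0.999, -0.008], [0.313, -0.007, -0.95]]
wrist_force: [0.6, 0.0, 0.5]
gripper_width: 0.351
```

```bash
python3 - <<'E'
from station import r
import cv2
from h import *
s=r.sense();print(s['time_s'],s['tcp_pos'],np.round(s['ee_rot'],3).tolist(),np.round(s['joints'],2),s['wrist_force'])
w=r.capture('wrist');s=r.capture('scene')
o=np.zeros((600,480,3),np.uint8);o[:300,:480]=cv2.resize(w['image'][:,:,::-1],(480,300));o[300:,:480]=cv2.resize(s['image'][180:300,240:420,::-1],(480,300))
cv2.imwrite('pics/m5.png',o)
E
```

```text
13.05 [ 0.64472898 -0.07961297  0.06410524] [[0.949, -0.046, 0.313], [-0.046, -0.999, -0.008], [0.313, -0.007, -0.95]] [  8.56  26.   -25.12   8.72 -21.12  71.09] [0.57296544 0.01587749 0.47721473]
```

View pics/m5.png

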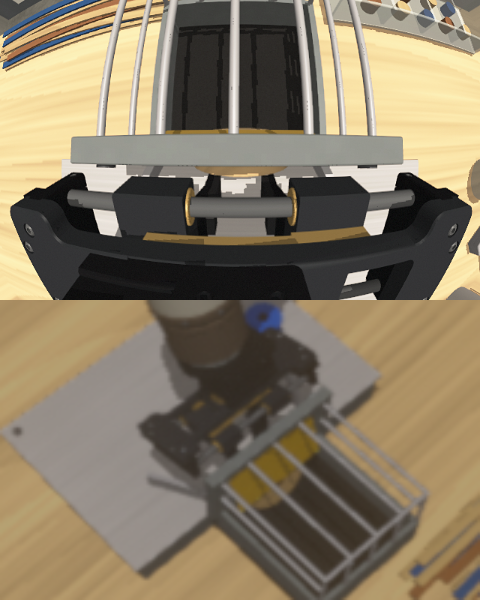

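play_rows([
  [[0,0,-0.002,-0.002,-0.05,0,0.65],[0,0,-0.003,-0.005,-0.1,0,0.65],[0.005,0,-0.003,-0.005,-0.1,0,0.65],[0.01,-0.0005,-0.003,-0.005,-0.1,0,0.65]],
])

```text
time_s: 13.55
tcp_pos: [0.655, -0.0811, 0.0639]
ee_rot: [[0.915, -0.044, 0.401], [-0.045, -0.999, -0.008], [0.401, -0.011, -0.916]]
wrist_force: [-0.8, -1.3, -0.7]
gripper_width: 0.348
```

```bash
python3 - <<'E'
from station import r
import cv2
from h import *
s=r.sense();print(s['time_s'],s['tcp_pos'],np.round(s['ee_rot'],3).tolist(),np.round(s['joints'],2),s['wrist_force'])
w=r.capture('wrist');s=r.capture('scene')
o=np.zeros((600,600,3),np.uint8);o[:240,:384]=cv2.resize(w['image'][:,:,::-1],(384,240));o[240:,:540]=cv2.resize(s['image'][210:290,300:420,::-1],(540,360),interpolation=cv2.INTER_CUBIC)
cv2.imwrite('pics/m6.png',o)
E
```

```text
13.55 [ 0.65503601 -0.0810826   0.06385577] [[0.915, -0.044, 0.401], [-0.045, -0.999, -0.008], [0.401, -0.011, -0.916]] [  7.55  25.46 -32.63  22.26  -9.17  58.51] [-0.79594347 -1.33416226 -0.66191939]
```

View pics/m6.png

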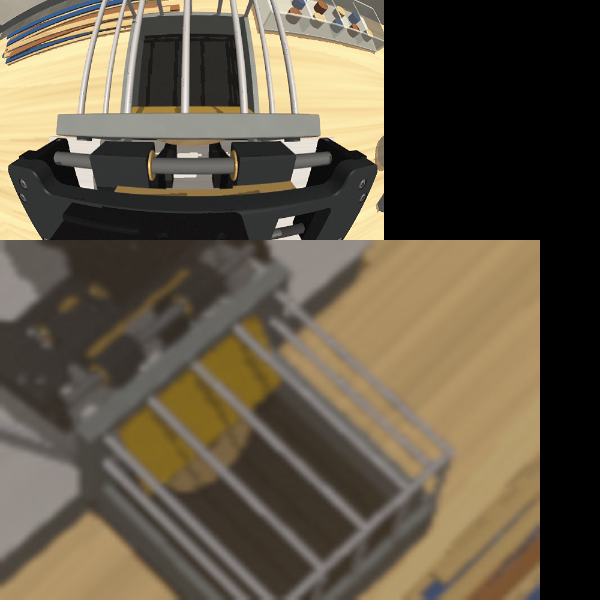

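play_rows([
  [[0,0,0.002,0.001,0.02,0,0.65],[0.004,0,0.004,0.001,0.02,0,0.65]],
])

```text
time_s: 13.85
tcp_pos: [0.6602, -0.0804, 0.0684]
ee_rot: [[0.922, -0.045, 0.384], [-0.046, -0.999, -0.006], [0.383, -0.012, -0.924]]
wrist_force: [-0.6, -0.1, 0.2]
gripper_width: 0.353
```

play_rows([
  [[0.003,0,0,0,0,0,0.65],[0.005,0,0,0,0,0,0.65]],
])

```text
time_s: 14.05
tcp_pos: [0.6637, -0.0814, 0.0679]
ee_rot: [[0.923, -0.045, 0.382], [-0.046, -0.999, -0.008], [0.382, -0.01, -0.924]]
wrist_force: [-4.9, -4.1, 4.1]
gripper_width: 0.349
```

```bash
cat > chk.py <<'E'
from station import r
import cv2
from h import *
s=r.sense();print(s['time_s'],s['tcp_pos'],np.round(s['joints'],2),s['wrist_force'])
a=np.radians(-2.78);ex=np.array([np.cos(a),np.sin(a)]);ey=np.array([-ex[1],ex[0]])
for n in('scene','top'):
    c=r.capture(n);cv2.imwrite(f'pics/last_{n}.png',c['image'][:,:,::-1]);P=cloud(c);q=P[...,:2]-[.669,-.078];x=q@ex;y=q@ey;z=P[...,2];H,S,V=cv2.split(cv2.cvtColor(c['image'],cv2.COLOR_RGB2HSV))
    R=(x>-.02)&(x<.15)&(abs(y)<.067)&(z<.125)&(z>0)
    for k,m in(('wood',R&(H>8)&(H<22)&(S>50)&(S<170)&(V>50)),('yellow',R&(H>20)&(H<35)&(S>170))):
        if m.sum()>8:
            A=np.c_[x[m],y[m],np.ones(m.sum())];f=np.linalg.lstsq(A,z[m],rcond=None)[0]
            print(n,k,m.sum(),'x',np.percentile(x[m],[3,50,97]).round(3),'y',np.percentile(y[m],[3,50,97]).round(3),'z',np.percentile(z[m],[3,50,97]).round(3),'slope',f[:2].round(2))
E
python3 chk.py
```

```text
14.05 [ 0.66371924 -0.08139537  0.06788768] [  8.07  26.14 -27.49  14.07 -14.62  66.26] [-4.90857374 -4.08959281  4.07365422]
scene wood 1122 x [0.003 0.071 0.136] y [-0.054  0.012  0.064] z [0.008 0.014 0.119] slope [-0.57 -0.09]
scene yellow 520 x [0.005 0.023 0.042] y [-0.053 -0.003  0.054] z [0.072 0.096 0.119] slope [-1.21 -0.02]
top wood 31 x [0.019 0.034 0.149] y [-0.044 -0.006  0.052] z [0.073 0.088 0.113] slope [ 0.11 -0.03]
top yellow 91 x [0.017 0.027 0.06 ] y [-0.056 -0.01   0.057] z [0.018 0.091 0.104] slope [-1.22  0.04]
```

```bash
python3 - <<'E'
from station import r
import cv2
from h import *
w=r.capture('wrist')['image'][:,:,::-1];s=cv2.imread('pics/last_scene.png')
o=np.zeros((600,800,3),np.uint8);o[:280,:]=cv2.resize(w[180:292,160:480],(800,280),interpolation=cv2.INTER_CUBIC);o[280:,:480]=cv2.resize(s[215:295,310:430],(480,320),interpolation=cv2.INTER_CUBIC)
cv2.imwrite('pics/m7.png',o)
E
```

```text
(no output)
```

View pics/m7.png

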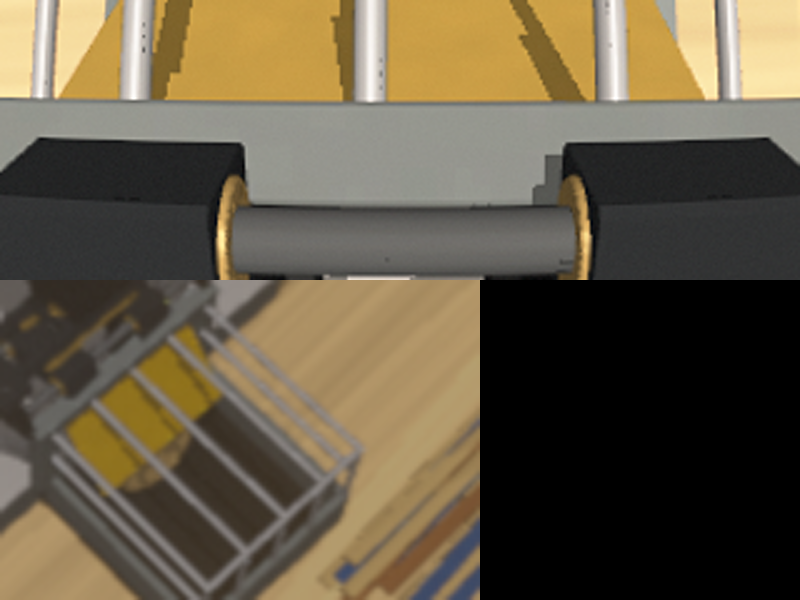

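```bash
python3 - <<'E'
from station import r
from h import *
a=np.radians(-2.78);ex=np.array([np.cos(a),np.sin(a)]);ey=np.array([-ex[1],ex[0]])
c=r.capture('scene');P=cloud(c);q=P[...,:2]-[.669,-.078];x=q@ex;y=q@ey;z=P[...,2]
hsv=cv2.cvtColor(c['image'],cv2.COLOR_RGB2HSV)
m=(x>.01)&(x<.11)&(abs(y)<.045)&(z>.02)&(z<.12)
for yb in(-.03,-.015,0,.015,.03):
    k=np.argwhere(m&(abs(y-yb)<.004)); k=sorted(k.tolist(),key=lambda p:x[p[0],p[1]])
    print('y',yb,[(round(float(x[i,j])*1e3),round(float(z[i,j])*1e3),*hsv[i,j].tolist()) for i,j in k][::3])
E
```

```text
y -0.03 [(11, 112, 20, 119, 109), (17, 98, 21, 174, 110), (19, 97, 20, 113, 104), (21, 97, 21, 175, 111), (24, 94, 21, 175, 112), (26, 92, 22, 191, 128), (28, 93, 21, 174, 113), (31, 88, 22, 192, 130), (32, 83, 22, 203, 141), (36, 85, 22, 203, 141), (37, 42, 19, 141, 107), (39, 42, 18, 120, 102), (40, 76, 22, 198, 143), (41, 74, 22, 194, 130), (42, 38, 19, 116, 110), (43, 74, 21, 174, 113)]
y -0.015 [(10, 112, 22, 203, 143), (13, 107, 22, 200, 144), (15, 109, 23, 203, 142), (15, 103, 23, 203, 143), (18, 105, 22, 203, 142), (20, 105, 22, 201, 142), (22, 97, 22, 202, 143), (25, 94, 22, 202, 144), (26, 84, 22, 204, 144), (29, 85, 17, 51, 131), (32, 89, 22, 202, 143), (33, 85, 22, 184, 140), (36, 81, 17, 52, 133), (37, 47, 20, 122, 117), (39, 79, 18, 51, 134), (40, 75, 20, 122, 136), (41, 39, 18, 114, 112), (42, 74, 17, 49, 134), (44, 72, 19, 100, 122)]
y 0 [(11, 112, 22, 202, 140), (13, 105, 22, 203, 143), (14, 105, 22, 189, 120), (18, 99, 22, 205, 142), (19, 97, 22, 203, 142), (21, 99, 22, 204, 139), (24, 94, 22, 204, 144), (26, 87, 22, 203, 143), (29, 90, 22, 203, 143), (31, 89, 22, 2
[... 171 characters left out ...]
20)]
y 0.015 [(10, 108, 21, 165, 141), (14, 112, 22, 198, 143), (16, 100, 21, 139, 139), (19, 98, 20, 132, 135), (22, 108, 22, 202, 144), (31, 86, 22, 194, 137), (34, 82, 22, 194, 137), (37, 79, 22, 194, 137), (38, 42, 19, 129, 99), (38, 42, 19, 128, 100), (40, 40, 18, 118, 97), (41, 71, 22, 189, 124), (42, 74, 21, 148, 131), (45, 76, 21, 166, 121)]
y 0.03 [(10, 112, 22, 205, 142), (13, 106, 22, 204, 141), (14, 103, 23, 203, 142), (16, 103, 22, 205, 143), (20, 101, 22, 207, 143), (20, 98, 22, 205, 143), (24, 95, 22, 204, 144), (26, 85, 22, 205, 144), (30, 92, 22, 203, 143), (31, 84, 22, 205, 143), (34, 80, 22, 203, 143), (38, 77, 22, 205, 144), (39, 73, 22, 203, 143), (42, 68, 21, 171, 121)]
```

Disc front is down: its surface slopes steeply (x 37–43 mm, z 42→34 mm), so it has tipped and is leaning on the deck edge and fingertips. I back off slightly to let it settle.

play_rows([
  [[-0.004,0,0,0,0.02,0,0.65],[-0.01,0,0,0,0.05,0,0.65],[-0.02,0.001,0,0,0.08,0,0.65],[-0.03,0.001,-0.003,0,0.08,0,0.65],[-0.03,0.001,-0.003,0,0.08,0,0.65]],
])

```text
time_s: 14.75
tcp_pos: [0.6332, -0.0798, 0.0644]
ee_rot: [[0.951, -0.044, 0.306], [-0.044, -0.999, -0.007], [0.306, -0.007, -0.952]]
wrist_force: [-0.1, -0.2, -0.3]
gripper_width: 0.351
```

```bash
cat >> chk.py <<'E'
    if n=='scene':
        hsv=np.dstack([H,S,V]);m=(x>.005)&(x<.14)&(abs(y)<.05)&(z>.02)&(z<.12)
        for yb in(-.03,0,.03):
            k=sorted(np.argwhere(m&(abs(y-yb)<.004)).tolist(),key=lambda p:x[p[0],p[1]])
            print('y',yb,[(round(float(x[i,j])*1e3),round(float(z[i,j])*1e3),*hsv[i,j].tolist()) for i,j in k][::4])
E
python3 chk.py
```

```text
14.75 [ 0.63315146 -0.07982772  0.06435753] [  8.67  25.21 -26.36   8.53 -21.05  71.23] [-0.10541864 -0.16294985 -0.28258845]
scene wood 1252 x [0.003 0.064 0.135] y [-0.053  0.012  0.065] z [0.008 0.014 0.114] slope [-0.43 -0.1 ]
scene yellow 302 x [0.003 0.012 0.02 ] y [-0.052 -0.002  0.05 ] z [0.061 0.088 0.113] slope [-2.91 -0.01]
y -0.03 [(6, 115, 17, 47, 126), (9, 97, 21, 164, 101), (11, 84, 21, 187, 120), (15, 75, 21, 173, 103), (17, 81, 22, 189, 119), (18, 65, 22, 187, 120), (21, 66, 22, 180, 115), (22, 56, 20, 128, 132), (24, 49, 18, 117, 137), (28, 48, 18, 118, 134), (30, 38, 18, 116, 138), (33, 37, 18, 116, 130)]
y 0 [(5, 107, 21, 180, 112), (9, 97, 22, 189, 120), (11, 92, 22, 189, 120), (13, 77, 22, 192, 122), (16, 74, 22, 192, 122), (18, 67, 22, 192, 122), (21, 54, 20, 153, 95), (23, 46, 16, 120, 106), (29, 49, 17, 80, 128), (31, 35, 18, 109, 136), (35, 32, 14, 36, 134), (38, 40, 19, 117, 140)]
y 0.03 [(5, 101, 22, 191, 120), (8, 103, 22, 189, 120), (10, 96, 22, 191, 120), (12, 88, 21, 190, 122), (14, 83, 21, 192, 121), (16, 67, 17, 45, 129), (18, 68, 22, 190, 122), (21, 61, 21, 112, 127), (28, 39, 18, 95, 126)]
top wood 97 x [-0.012 -0.001  0.148] y [-0.035 -0.002  0.031] z [0.032 0.079 0.099] slope [-0.02 -0.07]
```

play_rows([
  [[-0.03,0.0015,0,0,0,0,0.65],[-0.03,0.0015,0.045,0,0,0,0.65],[-0.015,0.0007,0.045,-0.001,-0.03,0,0.65],[0.0,0,0.045,-0.003,-0.06,0,0.65],[0.014,-0.0007,0.045,-0.003,-0.06,0,0.65]],
])

```text
time_s: 15.35
tcp_pos: [0.648, -0.0807, 0.1101]
ee_rot: [[0.93, -0.044, 0.364], [-0.043, -0.999, -0.01], [0.364, -0.006, -0.931]]
wrist_force: [-0.1, -1.0, 1.0]
gripper_width: 0.352
```

```bash
python3 chk.py
```

```text
15.35 [ 0.64799425 -0.08069351  0.1101467 ] [  8.66  21.87 -25.03   9.82 -22.33  70.35] [-0.11740491 -0.95482098  0.95528829]
scene wood 1252 x [0.003 0.063 0.135] y [-0.054  0.011  0.065] z [0.009 0.014 0.115] slope [-0.45 -0.1 ]
scene yellow 304 x [0.004 0.012 0.02 ] y [-0.051 -0.002  0.05 ] z [0.062 0.088 0.115] slope [-2.93 -0.01]
y -0.03 [(6, 101, 21, 162, 101), (9, 97, 21, 164, 101), (10, 89, 21, 182, 112), (13, 83, 21, 180, 109), (15, 77, 21, 183, 121), (17, 77, 21, 179, 111), (19, 62, 22, 177, 115), (21, 61, 22, 160, 129), (24, 48, 18, 117, 135), (28, 40, 18, 118, 138), (31, 50, 18, 116, 136), (33, 44, 19, 118, 136), (37, 34, 18, 113, 104)]
y 0 [(5, 109, 21, 165, 105), (8, 101, 21, 188, 122), (9, 97, 22, 190, 121), (12, 94, 22, 190, 121), (14, 81, 22, 190, 121), (15, 70, 22, 188, 122), (19, 68, 22, 189, 123), (21, 60, 21, 175, 109), (24, 48, 15, 72, 110), (26, 47, 18, 112, 123), (28, 46, 17, 80, 128), (32, 41, 18, 111, 136), (38, 36, 18, 78, 134), (43, 32, 13, 28, 127)]
y 0.03 [(5, 109, 21, 189, 119), (8, 85, 21, 190, 122), (10, 97, 22, 192, 122), (13, 84, 21, 190, 122), (15, 77, 21, 192, 121), (18, 79, 22, 190, 121), (20, 71, 20, 118, 121), (24, 48, 16, 41, 132), (32, 37, 19, 117, 137)]
top wood 18 x [0.034 0.039 0.15 ] y [-0.035 -0.004  0.019] z [0.03  0.038 0.116] slope [0.61 0.09]
```

Disc unchanged, leaning at about 45–55°. I press its raised rear rim down and forward so the foot slides out.

play_rows([
  [[0,0,-0.008,0,0,0,0.65],[0,0,-0.014,0,0,0,0.65],[0.001,0,-0.019,0,0,0,0.65]],
])

```text
time_s: 15.75
tcp_pos: [0.6478, -0.0808, 0.0896]
ee_rot: [[0.931, -0.045, 0.362], [-0.044, -0.999, -0.01], [0.362, -0.006, -0.932]]
wrist_force: [0.0, 0.1, -0.3]
gripper_width: 0.351
```

play_rows([
  [[0.002,0,-0.004,0,0,0,0.65],[0.003,0,-0.008,0,0,0,0.65]],
])

```text
time_s: 15.95
tcp_pos: [0.6519, -0.0807, 0.0824]
ee_rot: [[0.931, -0.045, 0.363], [-0.044, -0.999, -0.01], [0.363, -0.007, -0.932]]
wrist_force: [-0.7, 0.5, 0.3]
gripper_width: 0.35
```

play_rows([
  [[0.002,0,-0.004,0,0,0,0.65],[0.003,0,-0.008,0,0,0,0.65]],
])

```text
time_s: 16.15
tcp_pos: [0.6566, -0.0803, 0.0777]
ee_rot: [[0.929, -0.043, 0.368], [-0.043, -0.999, -0.01], [0.369, -0.007, -0.93]]
wrist_force: [-16.1, 3.8, 31.3]
gripper_width: 0.346
```

```bash
python3 chk.py
```

```text
16.15 [ 0.65662502 -0.08032091  0.07774291] [  8.42  24.97 -26.76  12.33 -17.3   67.92] [-16.05293249   3.81994488  31.281184  ]
scene wood 1250 x [0.003 0.063 0.135] y [-0.053  0.011  0.064] z [0.009 0.014 0.115] slope [-0.46 -0.09]
scene yellow 314 x [0.003 0.012 0.021] y [-0.052 -0.002  0.051] z [0.063 0.088 0.115] slope [-2.68 -0.02]
y -0.03 [(7, 111, 18, 103, 102), (8, 103, 20, 104, 101), (12, 87, 21, 173, 102), (15, 83, 21, 176, 103), (18, 73, 21, 174, 104), (20, 58, 21, 176, 123), (21, 53, 20, 142, 131), (25, 51, 19, 118, 136), (27, 42, 18, 115, 131), (30, 48, 18, 116, 136), (32, 41, 19, 115, 135), (37, 34, 18, 116, 123)]
y 0 [(5, 108, 21, 182, 112), (7, 108, 20, 173, 102), (10, 96, 22, 189, 120), (13, 86, 22, 190, 121), (16, 81, 22, 192, 121), (18, 72, 22, 193, 123), (20, 65, 22, 192, 122), (21, 55, 19, 172, 104), (24, 47, 14, 61, 96), (27, 45, 18, 118, 125), (30, 40, 17, 80, 131), (35, 41, 17, 80, 131), (39, 33, 18, 108, 137)]
y 0.03 [(6, 105, 22, 190, 121), (8, 111, 21, 190, 121), (11, 92, 22, 192, 122), (13, 87, 22, 192, 122), (16, 80, 22, 192, 122), (19, 67, 20, 118, 121), (20, 65, 16, 48, 128), (29, 42, 18, 93, 124)]
top wood 21 x [0.035 0.04  0.15 ] y [-0.035 -0.009  0.022] z [0.023 0.034 0.117] slope [ 0.64 -0.  ]
```

play_rows([
  [[0,0,0.02,0,0,0,0.65],[-0.02,0.001,0.025,0,0,0,0.65],[-0.055,0.0028,0.025,0.001,0.03,0,0.17],[-0.055,0.0028,0.0,0.002,0.05,0,0.17],[-0.055,0.0028,-0.018,0.002,0.05,0,0.17]],
])

```text
time_s: 16.75
tcp_pos: [0.6004, -0.0776, 0.0574]
ee_rot: [[0.947, -0.045, 0.319], [-0.045, -0.999, -0.008], [0.319, -0.007, -0.948]]
wrist_force: [0.4, 0.3, -0.9]
gripper_width: 0.538
```

play_rows([
  [[0,0,0,0,0,0,0.17],[0,0,0,0,0,0,0.17]],
])

```text
time_s: 16.95
tcp_pos: [0.6, -0.0779, 0.0568]
ee_rot: [[0.948, -0.045, 0.316], [-0.044, -0.999, -0.008], [0.316, -0.006, -0.949]]
wrist_force: [0.5, -0.3, 0.7]
gripper_width: 0.723
```

```bash
python3 chk.py; python3 - <<'E'
from station import r
import cv2
from h import *
s=r.sense();print(s['ee_rot'].round(3).tolist() if hasattr(s['ee_rot'],'round') else s['ee_rot'],s['gripper_width'])
w=r.capture('wrist')['image'][:,:,::-1];sc=cv2.imread('pics/last_scene.png');t=cv2.imread('pics/last_top.png')
o=np.zeros((600,800,3),np.uint8);o[:340,:]=cv2.resize(w[100:270,120:520],(800,340),interpolation=cv2.INTER_CUBIC);o[340:,:390]=cv2.resize(sc[215:295,310:430],(390,260),interpolation=cv2.INTER_CUBIC);o[340:,400:]=cv2.resize(t[120:185,290:390],(400,260),interpolation=cv2.INTER_CUBIC)
cv2.imwrite('pics/m8.png',o)
E
```

```text
16.95 [ 0.59997954 -0.07794658  0.05681865] [  9.33  23.16 -33.35  12.69 -15.72  66.37] [ 0.52367187 -0.33103043  0.71195561]
scene wood 1280 x [0.003 0.062 0.135] y [-0.054  0.011  0.064] z [0.008 0.014 0.116] slope [-0.49 -0.1 ]
scene yellow 266 x [0.004 0.012 0.02 ] y [-0.051 -0.002  0.05 ] z [0.062 0.089 0.114] slope [-2.94 -0.02]
y -0.03 [(6, 100, 21, 158, 100), (8, 95, 21, 157, 101), (10, 93, 21, 172, 108), (12, 86, 21, 185, 121), (15, 89, 21, 173, 109), (16, 71, 21, 186, 122), (18, 74, 21, 169, 104), (21, 52, 19, 125, 131), (23, 52, 18, 118, 134), (25, 43, 18, 114, 136), (27, 46, 19, 114, 134), (31, 41, 18, 115, 126), (34, 39, 18, 116, 130)]
y 0 [(5, 114, 21, 175, 109), (7, 107, 22, 186, 119), (8, 95, 21, 186, 122), (10, 90, 21, 179, 111), (13, 84, 21, 184, 122), (15, 82, 21, 184, 122), (18, 63, 21, 182, 123), (20, 62, 22, 184, 122), (21, 60, 21, 177, 118), (24, 48, 16, 121, 101), (27, 52, 18, 119, 124), (30, 40, 17, 79, 132), (34, 38, 17, 77, 132), (39, 31, 14, 37, 137)]
y 0.03 [(5, 108, 21, 186, 119), (7, 102, 21, 187, 120), (9, 87, 22, 183, 121), (13, 91, 22, 188, 122), (14, 82, 22, 183, 121), (18, 65, 21, 185, 121), (21, 61, 19, 106, 118), (26, 47, 18, 92, 128)]
top wood 150 x [-0.02  -0.005  0.149] y [-0.036 -0.003  0.033] z [0.032 0.075 0.096] slope [ 0.01 -0.02]
[[0.947, -0.045, 0.318], [-0.045, -0.999, -0.008], [0.318, -0.007, -0.948]] 0.7867310004047149
```

View pics/m8.png

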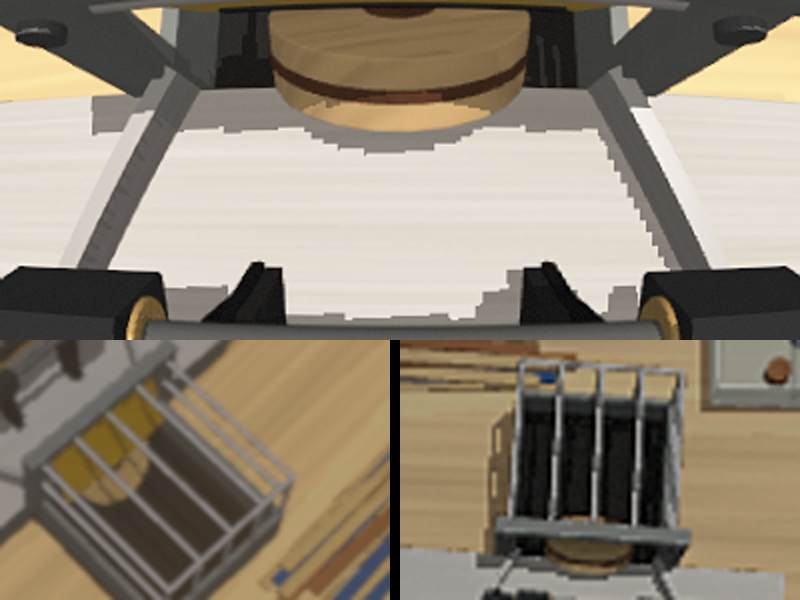

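The disc is leaning with its rear rim raised in the doorway, centred and not yet flat. I'll push with the fingers spread wide so they catch its low sides, near centre-of-mass height.

play_rows([
  [[0.012,-0.0006,0,0,0,0,0.17],[0.024,-0.0012,0,-0.001,-0.02,0,0.17],[0.036,-0.0018,0,-0.002,-0.04,0,0.17],[0.056,-0.0026,0.003,-0.003,-0.06,0,0.17],[0.056,-0.0026,0.003,-0.003,-0.06,0,0.17]],
])

```text
time_s: 17.6
tcp_pos: [0.654, -0.0811, 0.0586]
ee_rot: [[0.928, -0.046, 0.369], [-0.044, -0.999, -0.012], [0.369, -0.005, -0.929]]
wrist_force: [-3.0, 0.6, -0.7]
gripper_width: 0.827
```

```bash
python3 chk.py
```

```text
17.6 [ 0.65401658 -0.08111379  0.05857911] [  8.18  26.3  -29.45  16.2  -13.41  64.07] [-2.98851306  0.62006    -0.72334122]
scene wood 1257 x [0.003 0.063 0.135] y [-0.053  0.011  0.064] z [0.008 0.014 0.115] slope [-0.45 -0.1 ]
scene yellow 304 x [0.004 0.012 0.02 ] y [-0.052 -0.002  0.05 ] z [0.063 0.089 0.115] slope [-2.89 -0.03]
y -0.03 [(7, 105, 20, 159, 101), (10, 95, 21, 177, 108), (12, 88, 22, 187, 120), (15, 82, 21, 169, 101), (18, 70, 21, 184, 122), (20, 64, 21, 180, 122), (21, 54, 20, 129, 132), (26, 46, 19, 115, 135), (29, 44, 19, 118, 136), (32, 39, 18, 116, 136), (35, 34, 18, 113, 104)]
y 0 [(6, 104, 21, 173, 102), (8, 102, 21, 192, 121), (11, 97, 21, 187, 120), (13, 85, 21, 188, 121), (15, 79, 21, 190, 121), (18, 72, 22, 192, 122), (20, 63, 22, 189, 124), (21, 61, 23, 185, 121), (24, 48, 16, 124, 101), (26, 40, 17, 80, 128), (31, 43, 17, 81, 132), (34, 39, 19, 117, 137), (39, 33, 18, 108, 139)]
y 0.03 [(5, 108, 22, 192, 118), (8, 99, 21, 190, 121), (10, 83, 21, 190, 122), (12, 90, 22, 190, 121), (14, 83, 22, 190, 121), (16, 73, 19, 115, 120), (19, 69, 20, 117, 120), (21, 61, 19, 107, 117), (30, 46, 18, 93, 126)]
top wood 40 x [0.002 0.021 0.15 ] y [-0.034 -0.003  0.031] z [0.028 0.071 0.12 ] slope [ 0.24 -0.02]
```

Only just touching. From the fit (lean ~43°) the rear rim face spans (−22,66) to (−7,82) mm; I'll press it along the disc's plane with the tip's corner instead.

play_rows([
  [[-0.02,0.001,0,0,0,0,0.17],[-0.035,0.0017,0.025,0,0,0,0.65],[-0.035,0.0017,0.027,0,0,0,0.65],[-0.035,0.0017,0.027,0,0,0,0.65],[-0.025,0.0012,0.025,0,0,0,0.65]],
])

```text
time_s: 18.2
tcp_pos: [0.6309, -0.0794, 0.0849]
ee_rot: [[0.927, -0.045, 0.373], [-0.044, -0.999, -0.011], [0.373, -0.006, -0.928]]
wrist_force: [0.4, 0.1, -0.0]
gripper_width: 0.552
```

play_rows([
  [[0.006,0.001,-0.004,0,0,0,0.65],[0.012,0.001,-0.009,0,0,0,0.65],[0.017,0.001,-0.014,0,0,0,0.65]],
])

```text
time_s: 18.5
tcp_pos: [0.6483, -0.0784, 0.0694]
ee_rot: [[0.927, -0.045, 0.371], [-0.044, -0.999, -0.011], [0.371, -0.006, -0.928]]
wrist_force: [-1.7, 0.4, 0.7]
gripper_width: 0.368
```

```bash
python3 chk.py
```

```text
18.5 [ 0.64826533 -0.0784067   0.06940527] [  8.6   24.92 -29.68  15.54 -14.43  64.42] [-1.71661759  0.36569269  0.72744059]
scene wood 1243 x [0.003 0.064 0.135] y [-0.054  0.011  0.064] z [0.009 0.014 0.116] slope [-0.48 -0.09]
scene yellow 325 x [0.003 0.013 0.022] y [-0.051 -0.003  0.051] z [0.062 0.088 0.115] slope [-2.69 -0.01]
y -0.03 [(6, 110, 20, 103, 102), (9, 105, 20, 105, 100), (12, 80, 22, 187, 124), (14, 88, 21, 183, 113), (16, 73, 21, 181, 114), (19, 68, 21, 180, 112), (21, 66, 22, 189, 123), (23, 61, 20, 150, 124), (24, 49, 19, 117, 140), (28, 46, 19, 117, 139), (32, 46, 19, 117, 139), (36, 31, 17, 105, 85), (41, 34, 18, 114, 103)]
y 0 [(5, 115, 21, 184, 119), (7, 99, 22, 190, 122), (9, 99, 21, 187, 120), (11, 100, 21, 184, 108), (13, 91, 22, 191, 123), (15, 84, 21, 189, 123), (18, 72, 22, 191, 124), (20, 69, 22, 189, 124), (21, 60, 22, 190, 122), (23, 52, 15, 126, 89), (26, 55, 15, 132, 87), (29, 43, 18, 108, 127), (32, 46, 17, 80, 131), (37, 42, 18, 108, 139), (39, 34, 14, 36, 135), (46, 35, 17, 80, 137)]
y 0.03 [(5, 109, 22, 193, 120), (6, 105, 22, 190, 121), (9, 99, 22, 193, 123), (12, 90, 22, 191, 123), (14, 80, 22, 191, 123), (17, 77, 22, 196, 122), (19, 70, 22, 191, 124), (22, 64, 19, 114, 121), (24, 56, 18, 94, 128), (30, 48, 18, 95, 129)]
top wood 72 x [-0.     0.037  0.149] y [-0.034 -0.007  0.025] z [0.015 0.045 0.11 ] slope [ 0.16 -0.16]
```

It's sliding forward with low force. Continuing along the same line.

play_rows([
  [[0.006,0,-0.005,-0.001,-0.02,0,0.65],[0.011,-0.0005,-0.009,-0.001,-0.02,0,0.65],[0.011,-0.0005,-0.009,-0.001,-0.02,0,0.65]],
])

```text
time_s: 18.9
tcp_pos: [0.6554, -0.0799, 0.0591]
ee_rot: [[0.922, -0.046, 0.384], [-0.044, -0.999, -0.014], [0.384, -0.004, -0.923]]
wrist_force: [-4.6, 0.5, -1.2]
gripper_width: 0.354
```

```bash
python3 chk.py
```

```text
18.9 [ 0.65539526 -0.07988555  0.05908513] [  7.93  26.08 -31.64  21.1  -10.71  59.37] [-4.56211331  0.50728207 -1.2168836 ]
scene wood 1247 x [0.003 0.064 0.135] y [-0.054  0.009  0.064] z [0.009 0.015 0.116] slope [-0.56 -0.1 ]
scene yellow 343 x [0.004 0.014 0.025] y [-0.051 -0.003  0.051] z [0.064 0.09  0.115] slope [-2.37 -0.01]
y -0.03 [(5, 114, 16, 48, 127), (9, 105, 20, 101, 101), (12, 93, 20, 162, 101), (14, 88, 20, 161, 100), (18, 78, 22, 189, 124), (20, 81, 21, 180, 112), (22, 70, 22, 189, 124), (23, 69, 22, 191, 127), (25, 62, 22, 164, 135), (29, 51, 19, 116, 154), (33, 50, 19, 117, 151), (37, 50, 19, 116, 149), (41, 47, 18, 116, 147), (46, 43, 18, 116, 147), (50, 46, 19, 117, 146), (54, 37, 19, 119, 131)]
y 0 [(5, 114, 22, 192, 121), (7, 108, 21, 181, 110), (10, 109, 21, 183, 114), (12, 95, 21, 189, 123), (16, 86, 22, 190, 126), (18, 78, 22, 190, 126), (21, 78, 22, 193, 127), (23, 67, 22, 191, 127), (27, 66, 21, 181, 120), (29, 51, 12, 131, 82), (32, 48, 13, 129, 81), (36, 54, 12, 108, 85), (39, 49, 14, 112, 96), (43, 40, 17, 81, 138), (47, 39, 18, 83, 141), (54, 43, 18, 109, 145), (59, 38, 18, 81, 144)]
y 0.03 [(5, 108, 22, 195, 123), (7, 108, 21, 190, 125), (9, 108, 22, 193, 124), (12, 91, 22, 194, 125), (15, 84, 22, 195, 127), (18, 79, 22, 190, 125), (20, 72, 22, 194, 125), (22, 72, 22, 193, 127), (25, 66, 17, 51, 130), (29, 58, 18, 89, 137), (38, 52, 16, 37, 132), (44, 43, 19, 116, 145), (53, 36, 19, 114, 134)]
top wood 124 x [0.006 0.045 0.149] y [-0.035 -0.001  0.029] z [0.027 0.046 0.102] slope [ 0.2 -0.1]
```

play_rows([
  [[-0.004,0,0.004,0,0.02,0,0.65],[-0.004,0,0.006,0,0.02,0,0.65],[0.004,0,0.006,0,0.01,0,0.65],[0.008,0,0.006,0,0.01,0,0.65]],
])

```text
time_s: 19.4
tcp_pos: [0.6663, -0.0792, 0.0689]
ee_rot: [[0.923, -0.046, 0.382], [-0.044, -0.999, -0.013], [0.382, -0.005, -0.924]]
wrist_force: [-19.0, 2.9, 20.2]
gripper_width: 0.348
```

```bash
python3 chk.py
```

```text
19.4 [ 0.66625071 -0.07923988  0.06890574] [  8.3   26.18 -27.77  15.81 -14.44  64.47] [-18.97552299   2.88502971  20.23878393]
scene wood 1253 x [0.003 0.065 0.135] y [-0.054  0.009  0.065] z [0.008 0.015 0.116] slope [-0.56 -0.11]
scene yellow 354 x [0.004 0.015 0.025] y [-0.052 -0.002  0.05 ] z [0.063 0.09  0.115] slope [-2.32 -0.01]
y -0.03 [(6, 109, 19, 104, 103), (12, 100, 20, 106, 101), (13, 98, 21, 162, 101), (16, 92, 21, 182, 116), (18, 79, 22, 190, 125), (20, 73, 21, 183, 117), (23, 74, 21, 179, 107), (24, 65, 21, 186, 125), (27, 57, 21, 131, 144), (30, 55, 19, 116, 154), (34, 55, 19, 114, 152), (37, 48, 19, 116, 150), (40, 46, 19, 115, 148), (44, 45, 18, 116, 143), (48, 44, 18, 117, 140), (52, 43, 19, 118, 147), (55, 30, 17, 109, 82)]
y 0 [(7, 107, 22, 188, 125), (11, 105, 22, 191, 124), (13, 99, 22, 189, 124), (15, 92, 22, 186, 114), (17, 83, 22, 191, 127), (19, 78, 22, 194, 125), (23, 67, 22, 193, 127), (24, 73, 22, 195, 128), (26, 56, 18, 168, 105), (30, 57, 13, 134, 84), (35, 49, 13, 134, 82), (37, 49, 10, 62, 99), (41, 48, 13, 66, 108), (45, 46, 17, 80, 137), (48, 44, 19, 116, 147), (51, 41, 19, 117, 150), (58, 32, 18, 82, 143)]
y 0.03 [(6, 112, 22, 191, 123), (8, 105, 22, 195, 124), (11, 99, 22, 192, 126), (13, 93, 22, 194, 126), (16, 89, 22, 196, 126), (20, 78, 21, 181, 124), (22, 74, 22, 196, 126), (25, 60, 19, 112, 123), (32, 54, 17, 86, 131), (42, 46, 18, 101, 141), (52, 42, 19, 116, 150)]
top wood 112 x [0.031 0.045 0.149] y [-0.036 -0.005  0.029] z [0.034 0.047 0.092] slope [ 0.33 -0.06]
```

play_rows([
  [[-0.006,0,0.004,0,0,0,0.65],[-0.012,0,0.011,0,0,0,0.65]],
])

```text
time_s: 19.7
tcp_pos: [0.6544, -0.079, 0.0785]
ee_rot: [[0.923, -0.045, 0.381], [-0.043, -0.999, -0.012], [0.381, -0.005, -0.924]]
wrist_force: [-0.0, 0.5, 0.5]
gripper_width: 0.351
```

play_rows([
  [[0.004,0,-0.001,0,0,0,0.65],[0.008,0,-0.002,0,0,0,0.65]],
])

```text
time_s: 19.9
tcp_pos: [0.6634, -0.0787, 0.0771]
ee_rot: [[0.923, -0.044, 0.383], [-0.043, -0.999, -0.012], [0.383, -0.006, -0.924]]
wrist_force: [-0.1, 0.4, -0.0]
gripper_width: 0.351
```

play_rows([
  [[0.003,0,-0.001,0,0,0,0.65],[0.006,0,-0.001,0,0,0,0.65]],
])

```text
time_s: 20.1
tcp_pos: [0.6691, -0.0788, 0.0751]
ee_rot: [[0.923, -0.045, 0.381], [-0.043, -0.999, -0.012], [0.381, -0.005, -0.924]]
wrist_force: [-0.3, 0.9, -0.1]
gripper_width: 0.35
```

```bash
python3 chk.py
```

```text
20.1 [ 0.66909969 -0.07883151  0.07507956] [  8.39  25.93 -26.48  14.23 -15.96  66.05] [-0.28211227  0.85300022 -0.08477731]
scene wood 1252 x [0.003 0.065 0.135] y [-0.053  0.009  0.065] z [0.008 0.015 0.117] slope [-0.55 -0.1 ]
scene yellow 354 x [0.004 0.014 0.025] y [-0.052 -0.003  0.051] z [0.064 0.09  0.114] slope [-2.35 -0.01]
y -0.03 [(6, 115, 18, 50, 128), (8, 101, 21, 181, 114), (12, 96, 21, 159, 101), (15, 90, 21, 180, 116), (17, 76, 22, 187, 128), (20, 80, 21, 183, 113), (22, 72, 21, 190, 125), (24, 71, 22, 193, 127), (27, 67, 21, 173, 127), (29, 58, 19, 119, 144), (33, 51, 19, 115, 153), (36, 54, 19, 117, 151), (39, 50, 19, 116, 149), (42, 44, 19, 114, 147), (46, 44, 19, 116, 147), (51, 39, 19, 116, 147), (54, 27, 17, 110, 81)]
y 0 [(5, 106, 22, 194, 126), (8, 110, 22, 181, 110), (11, 101, 21, 181, 114), (13, 92, 22, 190, 125), (16, 87, 22, 188, 125), (19, 74, 22, 195, 127), (21, 76, 22, 195, 127), (22, 66, 22, 193, 128), (25, 53, 21, 172, 110), (30, 54, 12, 128, 82), (33, 52, 12, 131, 82), (37, 49, 12, 129, 83), (41, 47, 13, 66, 108), (45, 48, 17, 82, 137), (47, 40, 17, 82, 140), (51, 40, 18, 82, 143), (57, 39, 18, 108, 146)]
y 0.03 [(6, 110, 22, 193, 124), (9, 100, 22, 194, 125), (10, 110, 22, 194, 125), (13, 99, 22, 194, 125), (14, 89, 22, 197, 127), (18, 79, 22, 192, 126), (20, 73, 22, 194, 126), (23, 74, 21, 177, 125), (26, 56, 15, 40, 127), (31, 59, 14, 39, 130), (36, 48, 16, 40, 134), (46, 45, 18, 101, 139)]
top wood 109 x [0.031 0.046 0.149] y [-0.036 -0.008  0.029] z [0.032 0.046 0.108] slope [ 0.44 -0.01]
```

play_rows([
  [[-0.03,0.0015,0.004,0,0.02,0,1.0],[-0.06,0.003,0.002,0.002,0.06,0,1.0],[-0.06,0.003,-0.015,0.003,0.08,0,1.0],[-0.06,0.003,-0.015,0.003,0.08,0,1.0],[-0.06,0.003,-0.015,0.003,0.08,0,1.0]],
])

```text
time_s: 20.7
tcp_pos: [0.6091, -0.0758, 0.0608]
ee_rot: [[0.951, -0.045, 0.307], [-0.044, -0.999, -0.009], [0.307, -0.005, -0.952]]
wrist_force: [-0.4, 0.0, -0.0]
gripper_width: 0.027
```

```bash
python3 chk.py; python3 -c "
from station import r
s=r.sense();print(s['ee_rot'],s['gripper_width'])"
```

```text
20.7 [ 0.60914907 -0.07580812  0.06075214] [  9.49  23.62 -30.91  11.03 -18.21  67.95] [-0.39384753  0.02392262 -0.01705055]
scene wood 1249 x [0.003 0.063 0.135] y [-0.054  0.009  0.064] z [0.009 0.015 0.116] slope [-0.57 -0.12]
scene yellow 335 x [0.004 0.014 0.025] y [-0.052 -0.003  0.051] z [0.065 0.09  0.114] slope [-2.35 -0.01]
y -0.03 [(6, 107, 19, 104, 103), (11, 91, 21, 159, 101), (13, 86, 20, 159, 101), (15, 85, 21, 170, 105), (18, 78, 22, 187, 127), (21, 76, 21, 178, 116), (23, 75, 21, 174, 107), (25, 69, 21, 184, 125), (28, 57, 19, 117, 144), (32, 55, 19, 115, 155), (35, 49, 19, 114, 152), (39, 50, 19, 116, 150), (44, 43, 18, 117, 144), (46, 38, 19, 115, 149), (50, 42, 19, 115, 146), (53, 40, 18, 115, 146), (57, 33, 18, 107, 88)]
y 0 [(6, 104, 21, 175, 111), (8, 98, 22, 185, 124), (11, 94, 22, 189, 123), (15, 92, 21, 180, 115), (17, 78, 21, 191, 127), (20, 74, 22, 189, 127), (23, 75, 22, 189, 128), (26, 55, 18, 152, 97), (28, 56, 15, 136, 88), (32, 56, 12, 111, 85), (36, 54, 12, 129, 83), (39, 51, 14, 129, 91), (43, 42, 18, 116, 141), (46, 45, 19, 115, 146), (49, 40, 18, 107, 148), (55, 40, 19, 114, 147), (60, 33, 18, 110, 151)]
y 0.03 [(5, 109, 22, 187, 124), (8, 103, 22, 188, 125), (11, 99, 22, 188, 126), (14, 91, 22, 193, 127), (16, 89, 22, 191, 127), (18, 80, 22, 186, 126), (21, 69, 17, 49, 129), (23, 69, 20, 119, 124), (28, 55, 18, 86, 130), (34, 54, 14, 39, 132), (47, 46, 18, 101, 139)]
top wood 200 x [-0.01   0.034  0.148] y [-0.035 -0.002  0.029] z [0.035 0.053 0.08 ] slope [-0.01  0.03]
[[ 0.95039622 -0.04477613  0.30780208]
 [-0.04409555 -0.99898523 -0.0091697 ]
 [ 0.30790031 -0.00485786 -0.95140622]] 0.011822038273663682
```

play_rows([
  [[0.014,-0.0007,-0.001,-0.001,-0.02,0,1.0],[0.043,-0.002,0.001,-0.003,-0.06,0,1.0],[0.055,-0.0027,0.013,-0.004,-0.08,0,1.0],[0.03,-0.0015,0.013,-0.002,-0.05,0,1.0]],
])

```text
time_s: 21.2
tcp_pos: [0.641, -0.0774, 0.0737]
ee_rot: [[0.934, -0.043, 0.356], [-0.042, -0.999, -0.011], [0.356, -0.004, -0.935]]
wrist_force: [-0.4, -1.0, 0.6]
gripper_width: 0.008
```

```bash
python3 chk.py
```

```text
21.2 [ 0.64096617 -0.07736915  0.07365374] [  8.92  24.24 -28.95  13.32 -16.73  66.45] [-0.42721993 -1.04175578  0.55782965]
scene wood 1243 x [0.003 0.064 0.135] y [-0.053  0.01   0.065] z [0.009 0.015 0.116] slope [-0.55 -0.12]
scene yellow 354 x [0.004 0.014 0.025] y [-0.052 -0.003  0.051] z [0.065 0.09  0.116] slope [-2.32 -0.  ]
y -0.03 [(5, 106, 19, 104, 103), (10, 100, 20, 163, 103), (12, 95, 21, 162, 101), (15, 90, 21, 164, 101), (17, 83, 22, 191, 127), (20, 78, 21, 181, 113), (22, 71, 22, 190, 125), (25, 66, 21, 188, 125), (28, 55, 19, 119, 150), (32, 54, 19, 115, 155), (36, 47, 19, 116, 149), (42, 51, 18, 115, 148), (45, 43, 19, 117, 148), (47, 42, 19, 116, 149), (53, 39, 19, 116, 145), (57, 41, 18, 116, 134)]
y 0 [(6, 111, 21, 169, 110), (9, 107, 21, 184, 115), (11, 93, 22, 188, 126), (14, 87, 22, 192, 126), (15, 84, 22, 189, 124), (17, 78, 22, 192, 126), (22, 73, 22, 193, 128), (24, 71, 22, 193, 128), (26, 64, 23, 184, 125), (28, 56, 14, 138, 87), (31, 59, 12, 130, 86), (35, 52, 12, 131, 82), (40, 44, 15, 125, 104), (45, 48, 18, 117, 140), (49, 47, 17, 82, 140), (53, 40, 18, 109, 147), (57, 31, 17, 81, 144)]
y 0.03 [(5, 110, 22, 191, 124), (8, 109, 22, 190, 125), (10, 104, 22, 190, 126), (12, 97, 22, 190, 126), (15, 92, 22, 193, 128), (16, 84, 22, 193, 127), (20, 80, 22, 193, 127), (21, 70, 21, 177, 125), (24, 72, 19, 120, 125), (28, 57, 17, 88, 131), (35, 50, 18, 99, 137), (46, 43, 18, 103, 139)]
top wood 165 x [-0.002  0.039  0.148] y [-0.035 -0.001  0.029] z [0.034 0.051 0.103] slope [0.01 0.01]
```

play_rows([
  [[-0.04,0.002,0,0.001,0.03,0,1.0],[-0.06,0.003,0,0.002,0.06,0,0.65]],
])

```text
time_s: 21.5
tcp_pos: [0.5769, -0.0747, 0.0732]
ee_rot: [[0.954, -0.046, 0.295], [-0.045, -0.999, -0.01], [0.295, -0.004, -0.955]]
wrist_force: [0.4, -0.8, 0.1]
gripper_width: 0.038
```

```bash
cat > pose.py <<'E'
from station import r
from h import *
a=np.radians(-2.78);ex=np.array([np.cos(a),np.sin(a)]);ey=np.array([-ex[1],ex[0]])
def st(c):
    P=cloud(c);q=P[...,:2]-[.669,-.078];return q@ex,q@ey,P[...,2],cv2.split(cv2.cvtColor(c['image'],cv2.COLOR_RGB2HSV))
x,y,z,(H,S,V)=st(r.capture('scene'))
m=(x>.028)&(x<.13)&(abs(y)<.045)&(z>.015)&(z<.075)&(H<20)&(S>60)&(S<140)&(V>78)&(z<.09-.6*x+.01)
Q=np.c_[x,y,z][:0] if 0 else np.stack([x[m],y[m],z[m]],1);c=Q.mean(0);n=np.linalg.svd(Q-c)[2][2];n*=np.sign(n[2]);print('top face',len(Q),c.round(3),n.round(2),'tilt',np.degrees(np.arccos(n[2])).round(1),'xmax',Q[:,0].max())
x,y,z,(H,S,V)=st(r.capture('top'))
m=(x>-.05)&(x<.03)&(abs(y)<.01)&(z>.045)&(z<.11)&(H<22)&(S>50)
k=np.argwhere(m);print([(round(float(x[i,j])*1e3),round(float(y[i,j])*1e3),round(float(z[i,j])*1e3),int(S[i,j]),int(V[i,j])) for i,j in k])
E
python3 pose.py
```

```text
top face 274 [ 0.044 -0.005  0.045] [0.62 0.   0.79] tilt 38.1 xmax 0.06473481639033271
[(29, -8, 57, 85, 63), (6, 9, 68, 119, 73), (6, 6, 71, 119, 75), (7, 2, 67, 114, 78), (5, -1, 76, 99, 67), (6, -5, 72, 100, 64), (7, -9, 69, 89, 69), (1, 9, 72, 112, 91), (0, 6, 78, 113, 88), (2, 2, 72, 113, 88), (3, -2, 69, 112, 84), (1, -5, 76, 110, 88), (2, -9, 74, 111, 87), (-3, 9, 73, 107, 86), (-3, 5, 74, 109, 84), (-2, 2, 71, 111, 87), (-1, -2, 71, 106, 87), (-1, -6, 70, 111, 85), (-1, -9, 71, 110, 88), (-3, 8, 61, 111, 71), (-5, 5, 69, 113, 72), (-5, 1, 71, 105, 85), (-6, -2, 73, 107, 86), (-6, -6, 74, 111, 87), (-4, -10, 70, 106, 87), (-8, 8, 64, 125, 57), (-8, 5, 66, 148, 43), (-8, 1, 68, 143, 48), (-7, -3, 64, 131, 41), (-8, -6, 70, 143, 41), (-10, 8, 57, 116, 86), (-11, 4, 61, 128, 78), (-9, 0, 57, 123, 77), (-10, -3, 60, 121, 78), (-11, -7, 64, 121, 82), (-11, -4, 48, 73, 80), (-12, -7, 54, 77, 79)]
```

play_rows([
  [[0.03,-0.0015,-0.003,0,-0.01,0,1.0],[0.06,-0.003,-0.006,-0.002,-0.04,0,1.0],[0.068,-0.0034,-0.008,-0.003,-0.06,0,1.0],[0.072,-0.0036,-0.01,-0.004,-0.08,0,1.0],[0.072,-0.0036,-0.01,-0.004,-0.08,0,1.0]],
])

```text
time_s: 22.1
tcp_pos: [0.6516, -0.0781, 0.0628]
ee_rot: [[0.927, -0.044, 0.372], [-0.042, -0.999, -0.013], [0.373, -0.003, -0.928]]
wrist_force: [0.3, -0.2, -0.4]
gripper_width: 0.008
```

play_rows([
  [[0.004,0,-0.002,0,0,0,1.0],[0.008,0,-0.004,0,0,0,1.0]],
])

```text
time_s: 22.3
tcp_pos: [0.6541, -0.0792, 0.0578]
ee_rot: [[0.93, -0.047, 0.363], [-0.044, -0.999, -0.016], [0.364, -0.002, -0.932]]
wrist_force: [-25.2, 2.3, 12.0]
gripper_width: 0.008
```

play_rows([
  [[0.003,0,-0.001,0,0,0,1.0],[0.004,0,-0.001,0,0,0,1.0]],
])

```text
time_s: 22.5
tcp_pos: [0.6535, -0.0799, 0.0552]
ee_rot: [[0.933, -0.047, 0.356], [-0.044, -0.999, -0.017], [0.356, 0.0, -0.934]]
wrist_force: [-31.4, 4.1, 14.2]
gripper_width: 0.004
```

```bash
python3 pose.py;python3 chk.py|head -1
```

```text
top face 292 [ 0.046 -0.006  0.045] [0.55 0.02 0.84] tilt 33.2 xmax 0.067231250824086
[(30, -9, 56, 85, 63), (6, -5, 74, 103, 69), (7, -9, 70, 105, 75)]
22.6 [ 0.65352416 -0.07982698  0.05522331] [  8.4   26.68 -29.2   16.41 -14.15  63.66] [-26.60206926   3.58232683  10.52212984]
```

```bash
python3 -c "
from station import r
s=r.sense();print(s['wrist_force'],s['moment'],s['tcp_pos'])"
```

```text
[-26.64443273   2.76169391  10.179796  ] [0.84094923 4.92088417 0.93014707] [ 0.65350312 -0.07987243  0.05517157]
```

play_rows([
  [[-0.004,0,0.002,0,0,0,1.0],[-0.012,0,0.003,0,0,0,1.0]],
])

```text
time_s: 22.9
tcp_pos: [0.6512, -0.0777, 0.0621]
ee_rot: [[0.927, -0.044, 0.374], [-0.043, -0.999, -0.013], [0.374, -0.004, -0.927]]
wrist_force: [0.1, -0.3, 0.5]
gripper_width: 0.009
```

```bash
python3 -c "
from station import r
s=r.sense();print(s['wrist_force'],s['moment'],s['tcp_pos'])"; python3 pose.py
```

```text
[ 0.10620805 -0.28244259  0.46181863] [0.03447518 0.68382852 0.0388296 ] [ 0.65120339 -0.07772717  0.06205387]
top face 295 [ 0.046 -0.005  0.045] [0.55 0.01 0.84] tilt 33.1 xmax 0.06671063794698111
[(29, -8, 60, 92, 64), (5, -1, 75, 99, 67), (7, -5, 69, 103, 69), (7, -9, 69, 79, 55), (2, -2, 74, 129, 99), (2, -5, 74, 125, 92), (3, -9, 72, 126, 93)]
```

```bash
cat > kin.py <<'E'
import numpy as np
from scipy.optimize import least_squares
D=[# j1 j2 j3 | tcp | tool z | j4 j5
((89.416,22.042,.453),(.1658,.602,.2215),(0,0,-1),0,-68.4),
((11.94,5,-26.04),(.4299,-.0747,.2006),(-.018,-.011,-1),.5,-60.1),
((10.53,7.45,-29.13),(.5787,-.0815,.215),(.415,-.019,-.91),11,-29.9),
((9.1,25.4,-21.1),(.5507,-.073,.0588),(-.002,0,-1),0,-43.7),
((9.6,24.1,-26.5),(.5897,-.0749,.0588),(.198,-.01,-.98),5.1,-28.3),
((8.56,26,-25.12),(.6447,-.0796,.0641),(.313,-.008,-.95),8.7,-21.1),
((7.55,25.46,-32.63),(.655,-.0811,.0639),(.401,-.008,-.916),22.3,-9.2),
((8.39,25.93,-26.48),(.6691,-.0788,.0751),(.381,-.012,-.924),14.2,-16),
((8.66,21.87,-25.03),(.648,-.0807,.1101),(.364,-.01,-.931),9.8,-22.3)]
def wrist(j,p):
    a,b,h,L,d,c,k=p;j1,j2,j3=np.radians(j);u=c+a*np.sin(j2)+b*np.cos(j2-j3+k);z=h+a*np.cos(j2)-b*np.sin(j2-j3+k)
    return np.array([u*np.cos(j1)+d*np.sin(j1),u*np.sin(j1)-d*np.cos(j1),z])
f=lambda p:np.concatenate([wrist(j,p)+p[3]*np.array(n)/np.linalg.norm(n)-t for j,t,n,_,_ in D])
s=least_squares(f,[.585,.418,.2,.36,.16,0,0]);P=s.x
def ik(t,n,x0=(8,25,-28)):
    n=np.array(n)/np.linalg.norm(n);q=least_squares(lambda j:wrist(j,P)-(np.array(t)-P[3]*n),x0).x
    j1,pt=np.radians(q[0]),np.radians(q[1]-q[2])+P[6]
    F=np.array([np.cos(pt)*np.cos(j1),np.cos(pt)*np.sin(j1),-np.sin(pt)]);U=np.array([np.sin(pt)*np.cos(j1),np.sin(pt)*np.sin(j1),np.cos(pt)]);R=np.array([np.sin(j1),-np.cos(j1),0])
    return q.round(1),'j4',np.degrees(np.arctan2(n@R,-n@U)).round(1),'j5',-np.degrees(np.arccos(n@F)).round(1)
if __name__=='__main__':
    print(P.round(3),abs(s.fun).max())
    for j,t,n,a4,a5 in D[2::2]: print(ik(t,n),a4,a5)
    al=np.radians(-2.78)
    for th in(22,26,30,32,34):
        for ph in(0,.1,.15):
            for xs in(-.05,-.01):
                T=np.radians(th);v=np.array([np.sin(T),-np.cos(T)*np.sin(ph),-np.cos(T)*np.cos(ph)])
                n=(v[0]*np.cos(al)-v[1]*np.sin(al),v[0]*np.sin(al)+v[1]*np.cos(al),v[2])
                print(th,ph,xs,ik((.669+xs,-.078-.05*xs,.06),n))
E
python3 kin.py
```

```text
[0.578 0.384 0.206 0.372 0.154 0.031 0.024] 0.015607144244006
(array([ 11. ,   6.1, -28.7]), 'j4', np.float64(11.2), 'j5', np.float64(-30.3)) 11 -29.9
(array([  9.4,  24.4, -27.7]), 'j4', np.float64(5.6), 'j5', np.float64(-25.4)) 5.1 -28.3
(array([  8.7,  25.5, -30.2]), 'j4', np.float64(22.7), 'j5', np.float64(-10.3)) 22.3 -9.2
(array([  8.8,  21.3, -25.8]), 'j4', np.float64(10.6), 'j5', np.float64(-20.8)) 9.8 -22.3
22 0 -0.05 (array([ 10.4,  23.7, -34.1]), 'j4', np.float64(27.9), 'j5', np.float64(-10.5))
22 0 -0.01 (array([  9.3,  26.4, -28.3]), 'j4', np.float64(20.2), 'j5', np.float64(-13.1))
22 0.1 -0.05 (array([ 14.5,  23.8, -34.5]), 'j4', np.float64(47.9), 'j5', np.float64(-15.6))
22 0.1 -0.01 (array([ 13.2,  26.4, -28.7]), 'j4', np.float64(39.8), 'j5', np.float64(-17.4))
22 0.15 -0.05 (array([ 16.6,  24. , -34.7]), 'j4', np.float64(53.1), 'j5', np.float64(-18.6))
22 0.15 -0.01 (array([ 15. ,  26.6, -28.9]), 'j4', np.float64(46.0), 'j5', np.float64(-20.1))
26 0 -0.05 (array([ 11.1,  23.4, -38.2]), 'j4', np.float64(74.0), 'j5', np.float64(-6.3))
26 0 -0.01 (array([  9.9,  25.9, -
[... 1411 characters left out ...]
np.float64(113.7), 'j5', np.float64(-19.9))
32 0.15 -0.01 (array([ 16.8,  26.2, -39. ]), 'j4', np.float64(106.1), 'j5', np.float64(-18.0))
34 0 -0.05 (array([ 12.7,  24.1, -46.3]), 'j4', np.float64(149.5), 'j5', np.float64(-17.1))
34 0 -0.01 (array([ 11.2,  26.2, -40.4]), 'j4', np.float64(144.8), 'j5', np.float64(-13.6))
34 0.1 -0.05 (array([ 17. ,  24.2, -46.7]), 'j4', np.float64(129.9), 'j5', np.float64(-20.4))
34 0.1 -0.01 (array([ 15.2,  26.2, -40.8]), 'j4', np.float64(123.7), 'j5', np.float64(-17.6))
34 0.15 -0.05 (array([ 19.2,  24.5, -46.8]), 'j4', np.float64(122.7), 'j5', np.float64(-22.6))
34 0.15 -0.01 (array([ 17.1,  26.5, -40.9]), 'j4', np.float64(116.7), 'j5', np.float64(-20.1))
```

Force and fit show the gripper body meeting the crossbar, which limits how far the tips reach. The fitted kinematics say a small sideways roll lets the wrist tilt to about 31° and gain about 10 mm of reach.

play_rows([
  [[-0.02,0.001,0.006,0,0.02,0,1.0],[-0.035,0.0017,0.012,-0.05,0.03,0,1.0],[-0.035,0.0017,0.012,-0.1,0.03,0,1.0],[-0.035,0.0017,0.012,-0.15,0.03,0,1.0],[-0.035,0.0017,0.012,-0.15,0.03,0,1.0]],
])

```text
time_s: 23.5
tcp_pos: [0.6229, -0.0823, 0.0788]
ee_rot: [[0.936, -0.047, 0.35], [0.003, -0.99, -0.141], [0.353, 0.133, -0.926]]
wrist_force: [1.5, 0.3, 0.4]
gripper_width: 0.008
```

play_rows([
  [[0,0,0,-0.002,-0.04,0,1.0],[0,0,0,-0.004,-0.08,0,1.0],[0,0,0,-0.006,-0.12,0,1.0],[0,0,0,-0.008,-0.16,0,1.0],[0,0,0,-0.008,-0.16,0,1.0]],
])

```text
time_s: 24.0
tcp_pos: [0.6325, -0.064, 0.0999]
ee_rot: [[0.889, -0.104, 0.446], [-0.009, -0.978, -0.21], [0.458, 0.182, -0.87]]
wrist_force: [-6.2, 71.1, -2.0]
gripper_width: 0.004
```

```bash
python3 pose.py;python3 chk.py|head -1
```

```text
top face 286 [ 0.045 -0.006  0.046] [0.54 0.   0.84] tilt 32.4 xmax 0.06732249539795755
[(29, -8, 57, 84, 64), (6, 9, 69, 124, 76), (6, 6, 70, 116, 79), (6, 2, 70, 116, 81), (7, -2, 66, 103, 69), (6, -5, 74, 103, 67), (7, -9, 70, 87, 70), (2, 9, 69, 110, 90), (1, 6, 73, 112, 93), (0, 2, 77, 112, 93), (2, -2, 74, 113, 88), (2, -5, 74, 111, 87), (2, -9, 75, 111, 85), (-2, 9, 72, 106, 84), (-2, 5, 69, 108, 85), (-1, 2, 70, 113, 86), (-1, -2, 69, 109, 84), (-1, -6, 71, 109, 84), (-1, -9, 71, 112, 84), (-4, 8, 63, 128, 50), (-5, 5, 68, 123, 60), (-4, 1, 66, 115, 62), (-6, -2, 75, 112, 73), (-4, -6, 66, 117, 74), (-3, -10, 63, 125, 61), (-6, 8, 58, 117, 70), (-7, 4, 63, 117, 70), (-8, 1, 65, 125, 59), (-6, -3, 61, 130, 57), (-7, -6, 64, 136, 62), (-9, 0, 53, 103, 72), (-9, -3, 56, 106, 72), (-10, -7, 60, 105, 73)]
24.1 [ 0.63176367 -0.06616492  0.09925402] [ -8.7   19.49 -46.39 117.44  -9.19 -20.42] [0.12192044 0.33820577 0.89480967]
```

play_rows([
  [[0,0,0.005,0.001,0.02,0,1.0],[0,0,0.01,0.002,0.04,0,1.0],[0,0,0.01,0.003,0.06,0,1.0],[0,0,0.01,0.003,0.06,0,1.0]],
])

```text
time_s: 24.6
tcp_pos: [0.6324, -0.0612, 0.1096]
ee_rot: [[0.916, -0.081, 0.393], [0.002, -0.979, -0.205], [0.401, 0.188, -0.897]]
wrist_force: [0.5, -0.4, -0.4]
gripper_width: 0.008
```

```bash
python3 chk.py|head -1
```

```text
24.6 [ 0.63240629 -0.06123737  0.10960047] [  4.56  19.14 -44.64  75.83 -14.06  10.4 ] [ 0.5191486  -0.38579969 -0.44535631]
```

play_rows([
  [[0,-0.01,0.0,0.03,0.0,0,1.0],[0,-0.02,0.0,0.06,0.0,0,1.0],[0,-0.02,0.0,0.06,0.0,0,1.0]],
])

```text
time_s: 25.0
tcp_pos: [0.6315, -0.0841, 0.109]
ee_rot: [[0.916, -0.086, 0.391], [-0.028, -0.988, -0.153], [0.4, 0.129, -0.907]]
wrist_force: [0.0, 0.8, -0.4]
gripper_width: 0.002
```

```bash
python3 - <<'E'
from station import r
from kin import *
s=r.sense();R=np.array(s['ee_rot']);print(s['time_s'],s['tcp_pos'],R.round(3).tolist(),s['joints'].round(1),s['joint_velocities'].round(0))
print(ik(s['tcp_pos'],R[:,2]))
E
```

```text
25.0 [ 0.63146481 -0.08410384  0.10904148] [[0.916, -0.086, 0.391], [-0.028, -0.988, -0.153], [0.4, 0.129, -0.907]] [  3.3  19.1 -43.4  65.6 -11.1  20.2] [ 0.  0. -1.  6.  0. -4.]
(array([ 15.3,  19.7, -31. ]), 'j4', np.float64(40.7), 'j5', np.float64(-22.6))
```

```bash
cat > kin2.py <<'E'
from kin import D,np,least_squares
D=[(*j,a4,a5,t,n) for j,t,n,a4,a5 in D]+[(3.3,19.1,-43.4,65.6,-11.1,(.6315,-.0841,.109),(.391,-.153,-.907)),(4.56,19.14,-44.64,75.83,-14.06,(.6324,-.0612,.1096),(.393,-.205,-.897)),(7.93,26.08,-31.64,21.1,-10.71,(.6554,-.0799,.0591),(.384,-.014,-.923)),(-8.7,19.49,-46.39,117.44,-9.19,(.6318,-.0662,.0993),(.44,-.21,-.87))]
def fk(j,p,s):
    a,b,h,L,d,c,k=p;j1,j2,j3,j4,j5=np.radians(j);pt=j2-j3+k
    A=np.array([np.cos(j1),np.sin(j1),0]);R=np.array([np.sin(j1),-np.cos(j1),0]);Z=np.array([0,0,1.])
    F=np.cos(pt)*A-np.sin(pt)*Z;U=np.sin(pt)*A+np.cos(pt)*Z
    n=np.cos(j5)*F-np.sin(j5)*(-np.cos(j4)*U+np.sin(j4)*R)
    return (c+a*np.sin(j2))*A+(h+a*np.cos(j2))*Z+b*F+d*(np.cos(j4)*R+s*np.sin(j4)*U)+L*n,n
best=None
for s in(1,-1):
    f=lambda p:np.concatenate([np.r_[fk(q[:5],p,s)[0]-q[5],.2*(fk(q[:5],p,s)[1]-np.array(q[6]))] for q in D])
    o=least_squares(f,[.585,.418,.2,.36,.16,0,0],loss='soft_l1',f_scale=.01)
    if best is None or o.cost<best[0]: best=(o.cost,o.x,s,f(o.x))
P,S=best[1],best[2]
lo=[-179,-69,-61,-181,-171];hi=[179,118,80,117.6,-9.2]
def ik(t,n,x0=(8,25,-30,20,-12)):
    n=np.array(n)/np.linalg.norm(n);g=lambda j:np.r_[fk(j,P,S)[0]-t,.3*(fk(j,P,S)[1]-n)]
    o=least_squares(g,x0,bounds=(lo,hi),x_scale=10);return o.x,abs(o.fun).max()
if __name__=='__main__':
    print(P.round(3),S,best[0],np.abs(best[3]).reshape(-1,6).max(1).round(3));al=np.radians(-2.78)
    for th in(22,26,30,34,40):
        for ph in(-.3,-.15,0,.15,.3):
            T=np.radians(th);v=np.array([np.sin(T),-np.cos(T)*np.sin(ph),-np.cos(T)*np.cos(ph)]);n=(v[0]*np.cos(al)-v[1]*np.sin(al),v[0]*np.sin(al)+v[1]*np.cos(al),v[2])
            r=[ik((.66,-.078,.06),n,x) for x in((8,25,-30,20,-12),(3,20,-43,66,-12),(15,25,-35,-60,-20))]
            print(th,ph,[(x.round(0).astype(int).tolist(),round(e,4)) for x,e in r if e<.003])
E
python3 kin2.py
```

```text
[0.565 0.421 0.16  0.306 0.16  0.001 0.   ] 1 1.7537494075898109e-06 [0.001 0.    0.    0.001 0.    0.    0.    0.    0.    0.001 0.    0.
 0.001]
22 -0.3 [([-2, 28, -10, -31, -32], np.float64(0.0)), ([-2, 28, -10, -31, -32], np.float64(0.0)), ([-2, 28, -10, -31, -32], np.float64(0.0))]
22 -0.15 [([4, 27, -17, -13, -23], np.float64(0.0)), ([4, 27, -17, -13, -23], np.float64(0.0)), ([4, 27, -17, -13, -23], np.float64(0.0))]
22 0 [([8, 26, -30, 19, -13], np.float64(0.0)), ([8, 26, -30, 19, -13], np.float64(0.0)), ([8, 26, -30, 19, -13], np.float64(0.0))]
22 0.15 [([0, 25, -42, 82, -9], np.float64(0.0028)), ([0, 25, -42, 82, -9], np.float64(0.0028)), ([0, 25, -42, 82, -9], np.float64(0.0028))]
22 0.3 [([0, 26, -43, 94, -17], np.float64(0.0)), ([0, 26, -43, 94, -17], np.float64(0.0)), ([0, 26, -43, 94, -17], np.float64(0.0))]
26 -0.3 [([-2, 27, -12, -35, -28], np.float64(0.0)), ([-2, 27, -12, -35, -28], np.float64(0.0)), ([-2, 27, -12, -35, -28], np.float64(0.0))]
26 -0.15 [([5, 26, -20, -15, -17], np.float64(0.0)), ([5, 26, -20, -15, -17], np.float64(0.0)), ([5, 26, -20, -15, -17], np.f
[... 154 characters left out ...]
 -15], np.float64(0.0011))]
30 -0.3 [([-3, 27, -13, -40, -24], np.float64(0.0)), ([-3, 27, -13, -40, -24], np.float64(0.0)), ([-3, 27, -13, -40, -24], np.float64(0.0))]
30 -0.15 [([5, 26, -22, -18, -12], np.float64(0.0)), ([5, 26, -22, -18, -12], np.float64(0.0)), ([5, 26, -22, -18, -12], np.float64(0.0))]
30 0 []
30 0.15 []
30 0.3 []
34 -0.3 [([-4, 26, -14, -47, -21], np.float64(0.0)), ([-4, 26, -14, -47, -21], np.float64(0.0)), ([-4, 26, -14, -47, -21], np.float64(0.0))]
34 -0.15 []
34 0 []
34 0.15 []
34 0.3 []
40 -0.3 [([-8, 26, -15, -63, -19], np.float64(0.0)), ([-8, 26, -15, -63, -19], np.float64(0.0)), ([-8, 26, -15, -63, -19], np.float64(0.0))]
40 -0.15 []
40 0 []
40 0.15 []
40 0.3 []
```

```bash
cat > plan.py <<'E'
from kin2 import *
from scipy.spatial.transform import Rotation as Q
from station import r
B=Q.from_euler('z',-2.78,degrees=True)
def Rt(th,ro): return B*Q.from_euler('x',ro)*Q.from_euler('y',-th)*Q.from_matrix(np.diag([1,-1,-1.]))
def W(x,y,z): return np.array([.669,-.078,0])+B.apply([x,y,0])+[0,0,z]
if __name__=='__main__':
    s=r.sense();p=np.array(s['tcp_pos']);R=Q.from_matrix(s['ee_rot']);j=s['joints'][:5]
    for x,z,th,ro in((-.045,.109,.25,0),(-.045,.109,.25,.22),(-.045,.08,.45,.22),(-.045,.07,.55,.22),(-.02,.064,.57,.22),(-.004,.064,.57,.22)):
        T=Rt(th,ro);w=W(x,-.002,z);j,e=ik(w,T.apply([0,0,1]),j)
        print((x,z,th,ro),'shift',(w-p).round(4),'turn',(T*R.inv()).as_rotvec().round(3),j.round(1),round(e,4));p,R=w,T
E
python3 plan.py
```

```text
(-0.045, 0.109, 0.25, 0) shift [-0.0075  0.0063 -0.    ] turn [0.14  0.155 0.028] [  9.   22.1 -21.1   5.3 -32.8] 0.0
(-0.045, 0.109, 0.25, 0.22) shift [0. 0. 0.] turn [ 0.22  -0.011  0.   ] [  1.4  23.3 -11.8 -17.2 -40.8] 0.0
(-0.045, 0.08, 0.45, 0.22) shift [ 0.     0.    -0.029] turn [-0.009 -0.195 -0.044] [  1.6  22.5 -19.6 -24.9 -22.7] 0.0
(-0.045, 0.07, 0.55, 0.22) shift [ 0.    0.   -0.01] turn [-0.005 -0.097 -0.022] [  0.7  22.7 -21.3 -33.9 -16. ] 0.0
(-0.02, 0.064, 0.57, 0.22) shift [ 0.025  -0.0012 -0.006 ] turn [-0.001 -0.019 -0.004] [  0.4  24.9 -18.6 -35.2 -15.5] 0.0
(-0.004, 0.064, 0.57, 0.22) shift [ 0.016  -0.0008  0.    ] turn [0. 0. 0.] [  0.5  26.  -16.9 -33.8 -15.9] 0.0
```

Every stage is feasible. I'll carry it out gently.

play_rows([
  [[-0.002,0.001,0,0.03,0.035,0.006,1.0],[-0.004,0.003,0,0.06,0.07,0.012,1.0],[-0.006,0.005,0,0.1,0.11,0.02,1.0],[-0.0075,0.006,0,0.14,0.155,0.028,1.0],[-0.0075,0.006,0,0.14,0.155,0.028,1.0]],
])

```text
time_s: 25.5
tcp_pos: [0.6242, -0.0772, 0.1092]
ee_rot: [[0.968, -0.046, 0.246], [-0.044, -0.999, -0.011], [0.246, -0.0, -0.969]]
wrist_force: [0.8, -2.1, -0.3]
gripper_width: 0.003
```

play_rows([
  [[0,0,0,0.05,-0.003,0,1.0],[0,0,0,0.11,-0.006,0,1.0],[0,0,0,0.17,-0.009,0,1.0],[0,0,0,0.22,-0.011,0,1.0],[0,0,0,0.22,-0.011,0,1.0]],
])

```text
time_s: 26.0
tcp_pos: [0.6242, -0.0802, 0.109]
ee_rot: [[0.965, -0.049, 0.258], [-0.102, -0.975, 0.196], [0.242, -0.216, -0.946]]
wrist_force: [0.6, -0.7, 0.6]
gripper_width: 0.01
```

```bash
python3 plan.py; python3 -c "
from station import r
s=r.sense();print(s['time_s'],s['tcp_pos'],s['joints'].round(1),s['wrist_force'].round(1))"
```

```text
(-0.045, 0.109, 0.25, 0) shift [-0.0002  0.0024 -0.    ] turn [-0.217  0.011  0.002] [  9.   22.1 -21.1   5.3 -32.8] 0.0
(-0.045, 0.109, 0.25, 0.22) shift [0. 0. 0.] turn [ 0.22  -0.011  0.   ] [  1.4  23.3 -11.8 -17.2 -40.8] 0.0
(-0.045, 0.08, 0.45, 0.22) shift [ 0.     0.    -0.029] turn [-0.009 -0.195 -0.044] [  1.6  22.5 -19.6 -24.9 -22.7] 0.0
(-0.045, 0.07, 0.55, 0.22) shift [ 0.    0.   -0.01] turn [-0.005 -0.097 -0.022] [  0.7  22.7 -21.3 -33.9 -16. ] 0.0
(-0.02, 0.064, 0.57, 0.22) shift [ 0.025  -0.0012 -0.006 ] turn [-0.001 -0.019 -0.004] [  0.4  24.9 -18.6 -35.2 -15.5] 0.0
(-0.004, 0.064, 0.57, 0.22) shift [ 0.016  -0.0008  0.    ] turn [0. 0. 0.] [  0.5  26.  -16.9 -33.8 -15.9] 0.0
26.0 [ 0.62415917 -0.08018336  0.10900217] [  1.3  23.3 -11.8 -17.  -40.7  95.8] [ 0.6 -0.7  0.6]
```

play_rows([
  [[0,0.0005,-0.008,-0.003,-0.065,-0.015,1.0],[0,0.001,-0.016,-0.006,-0.13,-0.03,1.0],[0,0.001,-0.022,-0.009,-0.195,-0.044,1.0],[0,0.001,-0.028,-0.012,-0.245,-0.055,1.0],[0,0.001,-0.035,-0.014,-0.3,-0.068,1.0]],
])

```text
time_s: 26.5
tcp_pos: [0.6228, -0.0769, 0.0734]
ee_rot: [[0.842, -0.046, 0.538], [-0.154, -0.975, 0.158], [0.518, -0.216, -0.828]]
wrist_force: [0.4, -0.0, -0.3]
gripper_width: 0.001
```

play_rows([
  [[0,0,0,0,0,0,1.0],[0.008,-0.0004,-0.003,0,-0.01,-0.002,1.0],[0.016,-0.0008,-0.006,0,-0.019,-0.004,1.0],[0.022,-0.001,-0.009,0,-0.019,-0.004,1.0]],
])

```text
time_s: 26.9
tcp_pos: [0.6468, -0.078, 0.0648]
ee_rot: [[0.831, -0.047, 0.555], [-0.16, -0.974, 0.157], [0.533, -0.219, -0.817]]
wrist_force: [0.1, -0.7, 0.4]
gripper_width: 0.001
```

```bash
python3 -c "
from station import r
s=r.sense();print(s['time_s'],s['tcp_pos'],s['joints'].round(1),s['wrist_force'].round(1))"; python3 pose.py
```

```text
26.9 [ 0.64683902 -0.07796724  0.06482648] [  0.3  24.6 -18.9 -36.2 -15.1 115.7] [ 0.1 -0.7  0.4]
top face 295 [ 0.045 -0.005  0.045] [0.56 0.01 0.83] tilt 33.8 xmax 0.06733804812781177
[(29, -8, 60, 93, 63), (6, 9, 69, 119, 77), (6, 6, 70, 116, 79), (6, 2, 72, 118, 82), (7, -2, 69, 101, 68), (7, -5, 67, 99, 67), (7, -9, 72, 86, 68), (0, 9, 77, 115, 89), (1, 6, 75, 112, 91), (1, 2, 75, 112, 93), (2, -2, 73, 107, 88), (1, -5, 76, 111, 85), (2, -9, 75, 114, 85), (-1, 9, 67, 111, 83), (-3, 5, 73, 109, 84), (-2, 2, 71, 111, 85), (-2, -2, 72, 108, 83), (-1, -6, 70, 114, 83), (-2, -9, 75, 108, 83), (-5, 9, 66, 139, 46), (-4, 5, 63, 123, 58), (-5, 1, 70, 117, 61), (-3, -3, 63, 115, 71), (-3, -6, 63, 121, 74), (-3, -10, 66, 112, 64), (-6, 8, 58, 124, 70), (-7, 4, 61, 119, 71), (-7, 1, 64, 125, 59), (-7, -3, 62, 132, 58), (-6, -7, 61, 128, 60), (-10, -3, 60, 99, 72), (-9, -7, 57, 107, 74)]
```

play_rows([
  [[0.004,0,-0.001,0,0,0,1.0],[0.008,0,-0.0015,0,0,0,1.0]],
])

```text
time_s: 27.2
tcp_pos: [0.6536, -0.0779, 0.063]
ee_rot: [[0.831, -0.048, 0.554], [-0.161, -0.974, 0.157], [0.532, -0.22, -0.818]]
wrist_force: [0.4, 0.5, -0.5]
gripper_width: 0.004
```

play_rows([
  [[0.005,0,-0.001,0,0,0,1.0],[0.01,0,-0.0015,0,0,0,1.0]],
])

```text
time_s: 27.4
tcp_pos: [0.6636, -0.0778, 0.0615]
ee_rot: [[0.831, -0.048, 0.554], [-0.161, -0.974, 0.157], [0.532, -0.22, -0.818]]
wrist_force: [1.0, 0.1, 0.2]
gripper_width: 0.007
```

```bash
python3 -c "
from station import r
s=r.sense();print(s['time_s'],s['tcp_pos'],s['joints'].round(1),s['wrist_force'].round(1))"; python3 pose.py;  python3 chk.py | grep yellow
```

```text
27.4 [ 0.66356882 -0.07784301  0.06146717] [  0.5  26.1 -17.1 -35.2 -15.3 114.4] [1.  0.1 0.2]
top face 331 [ 0.048 -0.005  0.046] [ 0.54 -0.    0.84] tilt 32.5 xmax 0.07231092302401142
[(29, -8, 58, 104, 115), (6, 9, 69, 106, 72), (5, 6, 74, 114, 65), (6, 2, 71, 113, 70), (8, -2, 65, 108, 73), (7, -5, 68, 106, 72), (6, -9, 74, 95, 75)]
scene yellow 364 x [0.004 0.015 0.027] y [-0.051 -0.003  0.051] z [0.064 0.09  0.115] slope [-2.15  0.  ]
```

Disc moving (front +5 mm) with no load on the hand. Continuing.

play_rows([
  [[0.004,0,-0.0005,0,0,0,1.0],[0.007,0,-0.001,0,0,0,1.0]],
])

```text
time_s: 27.8
tcp_pos: [0.6705, -0.0779, 0.0607]
ee_rot: [[0.831, -0.048, 0.554], [-0.161, -0.974, 0.157], [0.532, -0.22, -0.818]]
wrist_force: [-0.5, 0.3, 0.7]
gripper_width: 0.009
```

```bash
python3 -c "
from station import r
s=r.sense();print(s['time_s'],s['tcp_pos'],s['joints'].round(1),s['wrist_force'].round(1))"; python3 pose.py;  python3 chk.py | grep yellow
```

```text
27.8 [ 0.67052812 -0.07790932  0.06067419] [  0.6  26.6 -16.4 -34.7 -15.4 113.9] [-0.5  0.3  0.7]
top face 325 [ 0.051 -0.004  0.034] [ 0.08 -0.02  1.  ] tilt 4.9 xmax 0.07625202060716486
[]
scene yellow 245 x [0.003 0.009 0.015] y [-0.05  -0.002  0.05 ] z [0.061 0.087 0.112] slope [-3.95 -0.01]
```

The disc has dropped flat: its top face is at z = 34 mm, tilt about 5° at depth-noise level. Now I draw the hand straight back.

play_rows([
  [[-0.012,0.0006,0,0,0,0,1.0],[-0.03,0.0015,0,0,0.01,0,1.0],[-0.05,0.0025,0.003,0,0.05,0,1.0],[-0.07,0.0035,0.02,0,0.12,0,1.0],[-0.07,0.0035,0.06,0,0.18,0,1.0]],
])

```text
time_s: 28.5
tcp_pos: [0.5938, -0.0744, 0.1167]
ee_rot: [[0.918, -0.091, 0.386], [-0.162, -0.974, 0.157], [0.361, -0.207, -0.909]]
wrist_force: [1.5, 0.4, -1.5]
gripper_width: 0.003
```

play_rows([
  [[0,0,0.04,0,0,0,1.0],[-0.01,0,0.08,0,0,0,1.0],[-0.02,0,0.1,0,0,0,1.0],[-0.02,0,0.1,0,0,0,1.0],[-0.02,0,0.1,0,0,0,1.0]],
])

```text
time_s: 29.0
tcp_pos: [0.5793, -0.0742, 0.2206]
ee_rot: [[0.913, -0.087, 0.399], [-0.161, -0.974, 0.158], [0.375, -0.209, -0.903]]
wrist_force: [-0.3, -0.4, -0.3]
gripper_width: 0.005
```

```bash
python3 pose.py;  python3 chk.py | grep -v '^y'; python3 - <<'E'
from h import *
import cv2
from station import r
t=cv2.imread('pics/last_top.png');s=cv2.imread('pics/last_scene.png');w=r.capture('wrist')['image'][:,:,::-1]
c=r.capture('scene');P=cloud(c);H,S,V=cv2.split(cv2.cvtColor(c['image'],cv2.COLOR_RGB2HSV));z=P[...,2]
R=np.zeros((400,640),bool);R[150:300,230:400]=1
print('bob scene',blob(c,R&(H>100)&(H<130)&(S>100)&(z>.04)&(z<.1),.075))
o=np.zeros((600,800,3),np.uint8);o[:300,:400]=cv2.resize(t[110:250,270:410],(400,300));o[:300,400:]=cv2.resize(w,(400,300));o[300:,:450]=cv2.resize(s[180:300,240:420],(450,300),interpolation=cv2.INTER_CUBIC);cv2.imwrite('pics/m9.png',o)
E
```

```text
top face 324 [ 0.051 -0.004  0.034] [ 0.1  -0.01  1.  ] tilt 5.6 xmax 0.07625614251424996
[(-3, 7, 104, 199, 59), (-4, 4, 110, 187, 60), (-5, 7, 100, 197, 70), (-5, 0, 101, 188, 68), (-3, -4, 94, 188, 68), (-4, 6, 80, 178, 73), (-4, 2, 81, 187, 71), (-4, -5, 84, 187, 71), (-4, 5, 65, 255, 9), (-5, 1, 68, 204, 10), (-5, -6, 73, 219, 21), (-6, -9, 75, 255, 17)]
29.1 [ 0.57935636 -0.07431343  0.21891706] [  4.28   8.94 -18.41 -11.69 -39.03  85.77] [-0.62698825 -0.29337982  0.47085752]
scene wood 1509 x [-0.003  0.054  0.134] y [-0.051  0.008  0.064] z [0.009 0.021 0.106] slope [-0.39 -0.14]
top wood 173 x [-0.003  0.051  0.137] y [-0.036 -0.001  0.029] z [0.029 0.037 0.111] slope [0.1  0.06]
top yellow 99 x [-0.005 -0.004  0.114] y [-0.063 -0.009  0.054] z [0.014 0.083 0.108] slope [-0.6   0.12]
bob scene (array([0.5300698, 0.0597084, 0.075    ]), np.int32(104))
```

View pics/m9.png

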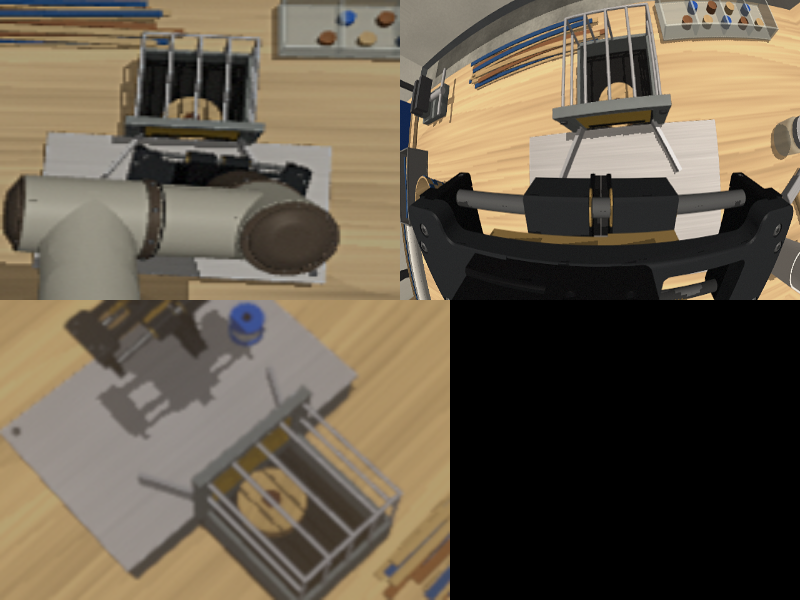

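Disc is lying in the tray under the bars at (270,500), flap is shut, hand is clear and the bobbin hasn't moved (within 3 mm). One unclipped fit for level and centre before I hand in.

```bash
python3 - <<'E'
from pose import st
from h import *
from station import r
for nm in('scene','top'):
    c=r.capture(nm);x,y,z,(H,S,V)=st(c)
    m=(x>0)&(x<.14)&(abs(y)<.06)&(z>.022)&(z<.05)&(H<21)&(S>60)&(S<145)&(V>70)
    Q=np.stack([x[m],y[m],z[m]],1);A=np.c_[Q[:,:2],np.ones(len(Q))];f=np.linalg.lstsq(A,Q[:,2],rcond=None)[0]
    print(nm,len(Q),'x',np.percentile(Q[:,0],[1,50,99]).round(3),'y',np.percentile(Q[:,1],[1,50,99]).round(3),'z',Q[:,2].mean().round(4),'slope',f[:2].round(3))
    for lo,hi in((.02,.04),(.04,.06),(.06,.08)):
        k=(Q[:,0]>lo)&(Q[:,0]<hi);print(lo,k.sum(),np.median(Q[k,2]).round(4) if k.any() else '')
    m=(x>-.03)&(x<.03)&(abs(y)<.06)&(z>.055)&(z<.118)&(H>18)&(H<36)&(S>150)
    if m.sum()>5:print('flap',m.sum(),np.median(x[m&(z<.085)]),np.median(x[m&(z>.1)]))
E
```

```text
top face 327 [ 0.051 -0.004  0.034] [ 0.08 -0.01  1.  ] tilt 4.7 xmax 0.0758882559274227
[(-4, 7, 108, 179, 60), (-4, 7, 93, 176, 71), (-4, 3, 95, 186, 70), (-4, -1, 95, 184, 68), (-4, -8, 98, 184, 68), (-3, 2, 76, 184, 72), (-5, 9, 65, 255, 11), (-5, 5, 69, 255, 6), (-5, 1, 69, 255, 7), (-6, -6, 76, 215, 19), (-9, 0, 53, 51, 121)]
scene 479 x [0.003 0.039 0.075] y [-0.037 -0.008  0.031] z 0.0345 slope [-0.035  0.006]
0.02 137 0.0352
0.04 146 0.0352
0.06 87 0.0333
flap 64 -7.505545748438542e-05 nan
top 147 x [0.001 0.052 0.072] y [-0.038 -0.001  0.029] z 0.0362 slope [0.012 0.002]
0.02 20 0.0368
0.04 84 0.0359
0.06 40 0.036
flap 113 -0.004224991970203487 -0.004089007906342134
  return _methods._mean(a, axis=axis, dtype=dtype,
  ret = ret.dtype.type(ret / rcount)
```

```bash
python3 -c "
from station import r
print(r.finish_job())"
```

```text
the job is handed in; nothing more can be done
None
```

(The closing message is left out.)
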